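Ready the tray-bake for cutting

ROBOT

A 6-joint arm with a two-finger parallel gripper is mounted at the origin on the work surface. World frame = base frame: x ahead of the robot, y to its left, z up, the work surface at z = 0. Lengths are in m, angles in rad, forces in N, time in s.
With the tool pointing down it reaches from about 0.35 to 0.725 m from the base axis. Payload 4.3 kg.
Tool frame: the origin (TCP) lies at the very end of the fingers, on their centre line; the grasp point (between the pads) lies bot.tcp_to_grasp behind it (bot.tcp_to_grasp is the distance from the TCP to the grasp point, in m); z points along the fingers, y is the line along which they close (so a half turn about z gives the same grasp; the last joint's range is limited). The gripper opens to 85 mm and grips with 20 to 120 N. Pads are 22 mm wide; open, the fingers measure 114 mm over their backs; the gripper's body (76 mm by 85 mm) begins 54 mm behind the grasp point. The pads swing forward as they close: fully open they stand 13 mm farther back than shut.
Start: joints at [-1.344, 0.377, 0.081, 1.274, 0, 1.46], TCP at [0.19, -0.543, 0.231] pointing down, gripper open.
Joint ranges: [-2.72, 2.72], [-0.84, 1.66], [-1.02, 1.22], [-1.77, 2.12], [-1.37, 1.28], [-3.14, 3.14]. Speed limits (rad/s): [2.57, 2.57, 3.14, 3.14, 3.14, 3.14].

INTERFACE

Orientations are given as a rotation vector (axis times angle).
In Python, from cell import bot gives the robot as it stands.
- The arm moves only by the tool carry_out, never from a script. Its argument "plan" is a list of rows, each a list of 2 entries, a list of its own where there are three numbers: the shift along the world's x, y, z scaled (see below), then the turn, a rotation vector about the world's x, y, z scaled (see below). A call has 1 to 20 rows; each row shifts and turns the commanded pose from where the row before left it; what a row does not reach is not made up. The controller multiplies each number of a shift by 2 cm and each number of a turn by 8 degrees. A row lasts 1/10 s, in which the tool goes at most 50 mm and 8.59 degrees, less where a joint would pass 70% of its speed; a pose out of reach is approached as far as the arm can. A call with a number of a shift or a turn outside -1 to 1 is refused whole. A call with a gripper value outside its range is refused whole. "jaw" is the opening, from -1 (shut) to 1 (fully open), set as the call begins (left out, the last holds). The fingers move at their own pace and stop on an object; "newtons" is the grip in N (left out, the last holds). Time passes only in rows, so rows that do not move let the fingers close. It gives the time, the measured TCP pose, the force, the opening and the grip force at its end, in the units of the state.
- bot.state(): the state, without advancing time (a new reading comes with each control period).
- bot.capture(name): name is "scene" or "top" or "wrist"; returns a dict with "img" (420x560x3 uint8, red, green, blue), "camera_matrix" (3x3 intrinsics, pixels), "origin" and "orientation" of the camera in the world. Camera axes: x right, y up, looking along -z (the intrinsics and any distortion apply to the point x, -y, -z); pixel columns grow to the right and rows downward; lengths in m; the calibration is good to about 2 mm. The wrist camera is an equidistant fisheye: a pixel r from the principal point sees the ray r / f radians off the axis. A picture is of the moment at which its call begins. There is no depth.
- bot.job_done(): hands the job in; it is judged then, once.
Trained networks look in the newest picture that a camera, given by its name, has taken for a name from the list of things; names that differ only in an ending like _2 or _b are one class to them, and where a whole thing is asked for, a point or a joint stands for the part that bears it (a point fixed in the world has none). Each returns a list of dicts, best first, with "conf" (0 to 1); they miss things now and then, are a little off and sometimes report something else, mostly with a low value. They report only what shows in the picture. A call takes as long as a camera call. They do not tell look-alikes from the thing itself.
- bot.trace(target, camera): "pixels" (420x560 bool, what is visible of it) and "at" ([column, row] in pixels, amid what is visible of it).
The state is a dict: "time": time; "qpos": joint angles; "qvel": joint speeds; "effort": joint torques, N m; "eef_pos": TCP position; "orientation": TCP orientation; "contact_force": force on the tool from outside, world axes, zero at the start; "moment": the same for the moment, N m; "grip_width": opening from 0.0 (shut) to 1.0 (fully open); "grip_force": force on a finger pad.
Only numpy, scipy, OpenCV 4.12 (cv2) and the standard library are available. Lean on these libraries where they do the work, as an engineer would, in place of code of your own. Each camera call takes 0.05 s, during which the arm holds its last target. There are 200 camera calls.

TASK

Get the tray-bake ready for cutting: slide every metal divider straight up out of the slotted rails on the board and stand each one upright, fully down, in a slot of the free wooden stand (not the stand with the dinner plate on it), setting them down without dropping them. Also lay the steel stop bar flat on the table with a long side flush against the board's long edge that faces the robot, roughly centred on it, so the board cannot creep; leave the plate, jug and bowl where they are.

Things in the scene. Friction and masses are not known exactly. Their poses are not given: they have to be found in the camera images.
- board: Fixed wooden cutting board 150 mm (its x) by 280 mm (its y), 15 mm thick, with a dark tray-bake on it between two slotted steel rails that run along y (rails' outer faces at x = +-56 mm, tops 55 mm above the table; bake tops 45 mm). Four slots 7 mm wide across it at y = -87, -29, 29, 87 mm. Origin: centre of its underside, on the table. Its -x long edge (x = -75 mm) faces the robot.
- bar: Loose stop bar: flat steel bar 50 mm (x) by 180 mm (y) by 12 mm thick, 0.35 kg, with a dark wooden grip rib on top, 14 mm wide (x), 100 mm long (y), from 12 to 52 mm above the underside, its centre line at x = -13 mm. Origin: centre of the underside. Either long side may be laid against the board.
- stand1: One of two alike fixed wooden stands: slotted block 235 mm (x) by 120 mm (y), 70 mm high, with four slots 16 mm wide (x), open at the top and at both ends (y), slot floor 12 mm above the table. Origin: centre of the underside.
- stand2: The other stand, alike. One of the two has a dinner plate lying on top of it, the other is free; they change places from start to start.
- plate: White dinner plate, 170 mm across, 16 mm high, lying on top of one of the stands. Origin: centre of the underside.
- jug: Blue mug-shaped jug, 90 mm across and 110 mm high; bystander. Origin: centre of the underside.
- bowl: White bowl, 120 mm across and 60 mm high; bystander. Origin: centre of the underside.
- stand1_slot1 (a point): Middle of the floor of slot 1 of stand1; x across the slot, y along it, z up.
- stand1_slot2 (a point): Middle of the floor of slot 2 of stand1; x across the slot, y along it, z up.
- stand1_slot3 (a point): Middle of the floor of slot 3 of stand1; x across the slot, y along it, z up.
- stand1_slot4 (a point): Middle of the floor of slot 4 of stand1; x across the slot, y along it, z up.
- stand2_slot1 (a point): Middle of the floor of slot 1 of stand2; x across the slot, y along it, z up.
- stand2_slot2 (a point): Middle of the floor of slot 2 of stand2; x across the slot, y along it, z up.
- stand2_slot3 (a point): Middle of the floor of slot 3 of stand2; x across the slot, y along it, z up.
- stand2_slot4 (a point): Middle of the floor of slot 4 of stand2; x across the slot, y along it, z up.
- divider1: Loose aluminium divider (three or four are present): upright plate 96 mm wide (x), 4 mm thick (y), 110 mm high (z), 0.14 kg, with a folded hem along its top edge, 12 mm thick, from 96 to 110 mm above the underside: grip it there. Origin: centre of the bottom edge. At the start it stands in a slot of the board, bottom 15 mm above the table.
- divider2: Loose aluminium divider (three or four are present): upright plate 96 mm wide (x), 4 mm thick (y), 110 mm high (z), 0.14 kg, with a folded hem along its top edge, 12 mm thick, from 96 to 110 mm above the underside: grip it there. Origin: centre of the bottom edge. At the start it stands in a slot of the board, bottom 15 mm above the table.
- divider3: Loose aluminium divider (three or four are present): upright plate 96 mm wide (x), 4 mm thick (y), 110 mm high (z), 0.14 kg, with a folded hem along its top edge, 12 mm thick, from 96 to 110 mm above the underside: grip it there. Origin: centre of the bottom edge. At the start it stands in a slot of the board, bottom 15 mm above the table.
- divider4: Loose aluminium divider (three or four are present): upright plate 96 mm wide (x), 4 mm thick (y), 110 mm high (z), 0.14 kg, with a folded hem along its top edge, 12 mm thick, from 96 to 110 mm above the underside: grip it there. Origin: centre of the bottom edge. At the start it stands in a slot of the board, bottom 15 mm above the table.
Mind the look-alikes: they are no part of the job. Of the things like the bar, leave any that is red; of the rest the smaller one is meant.

How it is judged:
By the outcome, as a careful person would: the job done as asked, in the order asked, and still so for the second after the job is handed in, with the robot touching nothing.
Of divider1, divider2, divider3, divider4 only 3 to 4 are there at a start; the rules pass over those that are not, and their reading is None.
At some moment in a run one of bar may be knocked a few centimetres aside while the robot is not near it.
It also fails if it takes over 210 s, if anything falls off the work surface, if the arm or the gripper's body presses on something with over 40 N, if the wrist force passes 120 N, or if a joint passes its speed limit or range.

## Working session

There is one attempt and no reset: what is moved stays moved. The work goes in short steps, Python scripts to look and compute and a tool call to move; the robot and the scene stay as the last step left them, time stands still between calls to the robot, and variables do not carry over. Pictures are saved under pics/ and viewed, at most 14 in all, crops included, and the job is handed in when it is done.

Besides the shell and the picture viewer there is one more tool, called after "Emit:" as name([rows], argument=value, ...), one row to a line, values as JSON. carry_out: Moves the arm, as the interface text tells. Its arguments: {"type":"object","properties":{"plan":{"type":"array"},"jaw":{"type":"number"},"newtons":{"type":"number"}},"required":["plan"]}

```bash
ls; mkdir -p pics
python3 - <<'E'
from cell import bot
import cv2,numpy as np
s=bot.state();print({k:np.round(v,3) for k,v in s.items()},bot.tcp_to_grasp)
a=[]
for n in("scene","top"):
    c=bot.capture(n);print(n,c["camera_matrix"],c["origin"],c["orientation"],[k for k in c])
    cv2.imwrite(f"pics/{n}0.png",c["img"][:,:,::-1])
    for t in("board","bar","stand1","plate","divider1","jug","bowl"):
        for d in bot.trace(t,n): print(t,round(d["conf"],2),np.round(d["at"]),d["pixels"].sum())
E
```

```text
pics
{'time': np.float64(0.0), 'qpos': array([-1.344,  0.378,  0.08 ,  1.274, -0.   ,  1.461]), 'qvel': array([-0.001, -0.001, -0.   , -0.   , -0.002, -0.   ]), 'effort': array([-0.0000e+00, -4.6361e+01,  2.6987e+01,  2.1000e-02,  0.0000e+00,
       -0.0000e+00]), 'eef_pos': array([ 0.19 , -0.542,  0.23 ]), 'orientation': array([-3.095, -0.526,  0.   ]), 'contact_force': array([-0.192, -0.866,  0.371]), 'moment': array([-0.044, -0.018, -0.02 ]), 'grip_force': np.float64(0.0), 'grip_width': np.float64(0.995)} 0.0187
scene [[522.9370068    0.         278.52130035]
 [  0.         522.9370068  206.96807455]
 [  0.           0.           1.        ]] [ 1.05796567 -0.35883975  1.18857679] [0.48982272 0.27201676 1.00899437] ['img', 'camera_matrix', 'origin', 'orientation']
board 0.56 [286. 250.] 4730
bar 0.82 [333. 280.] 1626
bar 0.76 [314. 122.] 2032
bar 0.57 [164. 191.] 1454
stand1 0.88 [179. 316.] 2246
stand1 0.71 [401. 173.] 4598
plate 0.69 [167. 269.] 3868
divider1 0.91 [251. 248.] 467
divider1 0.67 [314. 213.] 521
divider1 0.64 [270. 235.] 489
jug 0.91 [432. 239.] 2018
jug 0.17 [250. 246.] 477
bowl 0.71 [399. 171.] 4722
bowl 0.61 [247. 343.] 2351
top [[408.67867438   0.         289.34633137]
 [  0.         408.67867438 203.72348479]
 [  0.           0.           1.        ]] [0.36258927 0.01452471 0.8725178 ] [ 0.14471777 -0.14377399 -1.58128065] ['img', 'camera_matrix', 'origin', 'orientation']
board 0.78 [308. 193.] 7287
bar 0.96 [180. 338.] 4952
bar 0.56 [292. 121.] 1842
stand1 0.94 [134. 195.] 7788
stand1 0.89 [447. 163.] 2880
plate 0.73 [456. 201.] 5829
divider1 0.77 [334. 178.] 519
divider1 0.75 [364. 176.] 687
divider1 0.65 [273. 180.] 346
jug 0.75 [169.  95.] 2433
bowl 0.68 [415.  93.] 2405
```

View pics/scene0.png

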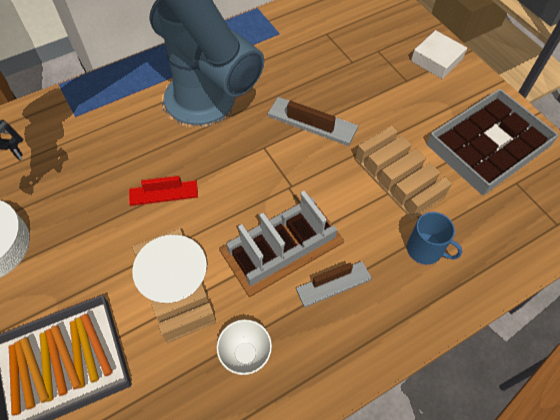

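View pics/top0.png

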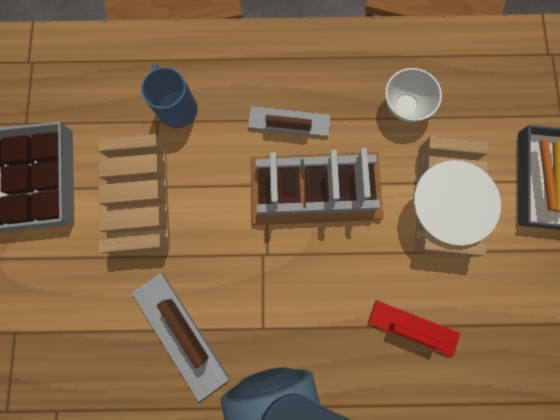

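The scene shows three bar-like things. In the top view they are the red bar (413,328), a large grey bar near the robot (180,338) and a smaller grey bar beyond the board (292,121). The smaller grey one, not red, is meant. There are three dividers at top px (273,180), (334,178) and (364,176), and the free stand is on the left (134,195). Next I fit poses.

```bash
cat > h.py <<'E'
from cell import bot
import cv2,numpy as np
from scipy.spatial.transform import Rotation as R
from scipy.optimize import minimize
def proj(c,P):
    q=(np.asarray(P)-c["origin"])@R.from_rotvec(c["orientation"]).as_matrix()
    q=q*[1,-1,-1]; K=c["camera_matrix"]; xy=q[:,:2]/q[:,2:]
    if c.get("fish"):
        n=np.linalg.norm(xy,axis=1,keepdims=True); xy=xy/np.maximum(n,1e-9)*np.arctan2(n,1)
    return xy*[K[0,0],K[1,1]]+[K[0,2],K[1,2]]
def cap(n):
    c=bot.capture(n); c["fish"]=n=="wrist"; return c
def box(x0,x1,y0,y1,z0,z1): return np.array([[x,y,z] for x in(x0,x1) for y in(y0,y1) for z in(z0,z1)])/1000.
def place(P,p): # p x,y,yaw,z
    return R.from_euler("z",p[2]).apply(P)+[p[0],p[1],p[3]]
def sil(c,boxes,p,s=4):
    m=np.zeros((420*s,560*s),np.uint8)
    for b in boxes:
        h=cv2.convexHull((proj(c,place(b,p))*s+s/2).astype(np.float32)); cv2.fillConvexPoly(m,np.round(h).astype(np.int32),1)
    return cv2.resize(m.astype(np.float32),(560,420),interpolation=cv2.INTER_AREA)
def fit(views,boxes,p0,z=None):
    """views: list of (cam,mask). fit x,y,yaw,(z)"""
    sc=np.array([.01,.01,.1,.01]); n=4 if z is None else 3
    full=lambda v: np.r_[v*sc[:n],[] if n==4 else z]
    def cost(v):
        t=0
        for c,m in views:
            a=sil(c,boxes,full(v)); t+=np.abs(a-m).sum()/m.sum()
        return t/len(views)
    v0=np.array(p0)[:n]/sc[:n]
    S=np.vstack([v0]+[v0+e for e in np.eye(n)*1.0])
    r=minimize(cost,v0,method="Nelder-Mead",options=dict(initial_simplex=S,xatol=.005,fatol=1e-4,maxiter=220))
    return full(r.x),r.fun
def ground(c,px,z):
    K=c["camera_matrix"]; d=np.array([(px[0]-K[0,2])/K[0,0],-(px[1]-K[1,2])/K[1,1],-1.])
    d=R.from_rotvec(c["orientation"]).apply(d); return c["origin"]+d*(z-c["origin"][2])/d[2]
def rect(c,z,x0,x1,y0,y1,s=2000):
    # rows: x decreasing downward, cols: y decreasing rightward
    xs=np.arange(x1,x0,-1/s); ys=np.arange(y1,y0,-1/s)
    Y,X=np.meshgrid(ys,xs); uv=proj(c,np.c_[X.ravel(),Y.ravel(),np.full(X.size,z)]).astype(np.float32)
    return cv2.remap(c["img"],uv[:,0].reshape(X.shape),uv[:,1].reshape(X.shape),cv2.INTER_CUBIC)
DIV=[box(-48,48,-2,2,30,110),box(-48,48,-6,6,96,110)]
BAR=[box(-25,25,-90,90,0,12),box(-20,-6,-50,50,12,52)]
STAND=[box(-117.5,117.5,-60,60,0,70)]
E
python3 - <<'E'
from h import *
S,T=cap("scene"),cap("top"); C={"scene":S,"top":T}
def tr(t,n):return bot.trace(t,n)
D={n:tr("divider1",n) for n in C}
for d in D["top"]:
    if d["conf"]<.4: continue
    g=ground(T,d["at"],.10)
    e=min(D["scene"],key=lambda e:np.linalg.norm(proj(S,[g])[0]-e["at"]))
    p,f=fit([(T,d["pixels"]),(S,e["pixels"])],DIV,[g[0],g[1],0.02,.015]); print("div",d["at"],e["at"],np.round(p,4),round(f,3))
B={n:tr("bar",n) for n in C}
for d in B["top"]:
    g=ground(T,d["at"],.01)
    e=min(B["scene"],key=lambda e:np.linalg.norm(proj(S,[g])[0]-e["at"]))
    for y in(1.57,-1.57):
        p,f=fit([(T,d["pixels"]),(S,e["pixels"])],BAR,[g[0],g[1],y,0]); print("bar",d["at"],e["at"],np.round(p,4),round(f,3))
s={n:tr("stand1",n) for n in C}
for d in s["top"]:
    g=ground(T,d["at"],.05)
    e=min(s["scene"],key=lambda e:np.linalg.norm(proj(S,[g])[0]-e["at"]))
    p,f=fit([(T,d["pixels"]),(S,e["pixels"])],STAND,[g[0],g[1],0.,0]); print("stand",d["at"],e["at"],np.round(p,4),round(f,3))
a=rect(T,.07,.2,.5,.2,.46,1500); b=rect(T,.015,.25,.58,-.23,.13,1500)
a=cv2.copyMakeBorder(a,0,b.shape[0]-a.shape[0],0,0,0); cv2.imwrite("pics/r1.png",np.hstack([a,b])[:,:,::-1][:600]); print(a.shape,b.shape)
E
```

```text
div [361.6, 174.2] [270.4, 236.2] [ 0.5585 -0.1273 -0.0321  0.0194] 1.0
div [334.8, 179.2] [270.4, 236.2] [ 0.5569 -0.0725  0.015   0.0104] 0.155
div [271.9, 181.1] [312.5, 215.5] [ 0.5556  0.0435 -0.0044  0.0083] 0.277
bar [413.6, 327.9] [162.3, 190.1] [ 0.2632 -0.2345  2.7371  0.0041] 0.128
bar [413.6, 327.9] [162.3, 190.1] [ 0.263  -0.2352 -0.3907  0.0021] 0.045
bar [289.7, 120.2] [333.4, 280.9] [7.0900e-01 1.0600e-02 3.0177e+00 3.0000e-03] 0.155
bar [289.7, 120.2] [333.4, 280.9] [ 0.711   0.0108 -0.124   0.0013] 0.048
bar [179.7, 337.1] [314.1, 119.3] [0.2371 0.2167 2.2259 0.0231] 0.453
bar [179.7, 337.1] [314.1, 119.3] [ 2.350e-01  2.171e-01 -9.750e-01 -6.000e-04] 0.413
bar [131.2, 193.1] [314.1, 119.3] [ 0.5205  0.3769  1.7526 -0.0038] 1.156
bar [131.2, 193.1] [314.1, 119.3] [ 0.5738  0.348  -2.4064  0.0135] 1.149
stand [445.2, 161.5] [180.3, 313.4] [ 0.6046 -0.3526 -0.374  -0.1984] 1.685
stand [133.2, 193.1] [397.7, 172.0] [0.5424 0.3366 0.0733 0.0018] 0.044
stand [292.0, 120.7] [245.8, 342.2] [ 1.2574 -0.0639  1.4886 -1.4033] 0.763
(495, 390, 3) (495, 540, 3)
```

View pics/r1.png

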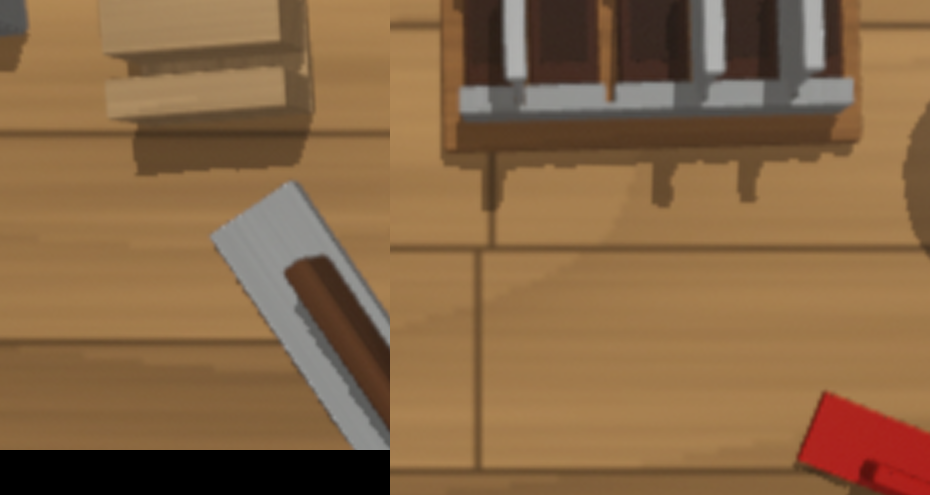

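Run:
```python
from h import *
S,T=cap("scene"),cap("top"); C={"scene":S,"top":T}
D={n:[d for d in bot.trace("divider1",n) if d["conf"]>.3] for n in C}
for n in C: print(n,[(np.round(d["at"]),round(d["conf"],2)) for d in D[n]])
tops=sorted(D["top"],key=lambda d:d["at"][0]); sc=sorted(D["scene"],key=lambda d:-d["at"][0])
for d,e in zip(tops,sc):
    g=ground(T,d["at"],.10)
    p,f=fit([(T,d["pixels"]),(S,e["pixels"])],DIV,[g[0],g[1],0.02,.015]); print("div",d["at"],e["at"],np.round(p,4),round(f,3))
BO=[box(-75,75,-140,140,0,15),box(-56,56,-120,120,15,55)]
v=[(C[n],bot.trace("board",n)[0]["pixels"]) for n in C]
for q in(0,.05,-.05):
    p,f=fit(v,[BO[0]],[.556,-.043,q,0]);print("board",np.round(p,4),round(f,3))
# overlay: z=0.015 board edges rectified crop
im=rect(T,.015,.45,.66,-.21,.13,2200); cv2.imwrite("pics/bd.png",im[:,:,::-1]); print(im.shape)
```

```text
scene [(array([272., 235.]), 0.67), (array([312., 212.]), 0.6), (array([250., 245.]), 0.55)]
top [(array([272., 180.]), 0.7), (array([363., 174.]), 0.66), (array([336., 176.]), 0.58)]
div [271.5, 180.5] [312.1, 212.3] [0.5547 0.0433 0.0243 0.017 ] 0.162
div [335.8, 175.5] [271.7, 235.0] [ 0.5582 -0.0724  0.0204  0.0083] 0.182
div [363.0, 174.5] [250.3, 244.8] [ 0.5599 -0.1306  0.0145  0.0111] 0.179Traceback (most recent call last):
  File "<stdin>", line 10, in <module>
IndexError: list index out of range
```

The left crop shows part of the stand (slats at 105-290 × 70-115) and the large bar. The right crop shows the board's near edge at about row 150. I retry the board and make one composite with the right ranges.

Run:
```python
from h import *
S,T=cap("scene"),cap("top"); C={"scene":S,"top":T}
BO=box(-75,75,-140,140,0,15)
v=[]
for n in C:
    for k in range(3):
        r=bot.trace("board",n)
        if r: v.append((C[n],r[0]["pixels"]));print(n,r[0]["conf"],r[0]["at"],r[0]["pixels"].sum());break
a=rect(T,.07,.40,.68,.25,.42,1700); b=rect(T,.015,.45,.73,-.21,.13,1700); h=min(600,b.shape[0]);print(a.shape,b.shape)
cv2.imwrite("pics/r2.png",np.hstack([a[:h],b[:h]])[:,:,::-1][:, :800])
for q in(0,.05):
    p,f=fit(v,[BO,box(-56,56,-120,120,15,55)],[.556,-.043,q,0]);print("board",np.round(p,4),round(f,3))
# fit nearest edge: print at-hand projected
```

```text
scene 0.68 [283.2, 250.0] 4734
top 0.81 [310.6, 190.2] 7678
(477, 289, 3) (476, 578, 3)
board [ 0.5573 -0.0436  0.0243  0.0014] 0.267
board [ 5.571e-01 -4.350e-02  2.360e-02  5.000e-04] 0.266
```

View pics/r2.png

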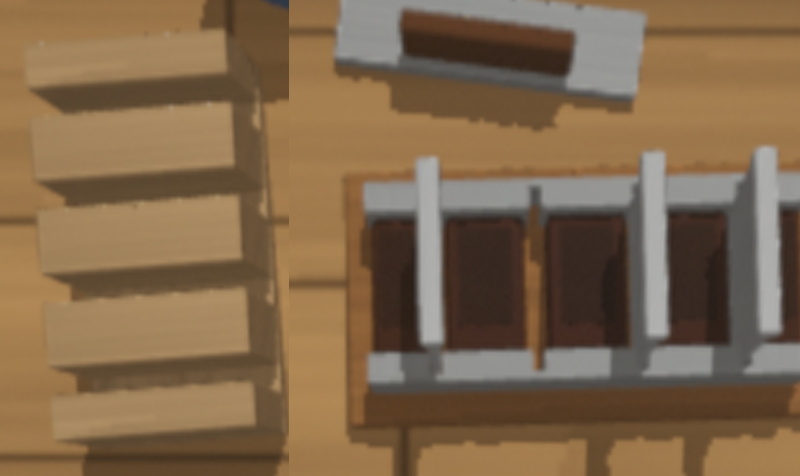

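Emit:
carry_out([
  [[0.9,1,0.05],[0,0,1]],
  [[0.9,1,0.05],[0,0,1]],
  [[0.9,1,0.05],[0,0,1]],
  [[0.9,1,0.05],[0,0,1]],
  [[0.9,1,0.05],[0,0,1]],
  [[0.9,1,0.05],[0,0,1]],
  [[0.9,1,0.05],[0,0,1]],
  [[0.9,1,0.05],[0,0,1]],
  [[0.9,1,0.05],[0,0,1]],
  [[0.9,1,0.05],[0,0,1]],
  [[0.9,1,0.05],[0,0,1]],
  [[0.9,1,0.05],[0,0,1]],
  [[0.9,1,0.05],[0,0,1]],
  [[0.9,1,0.05],[0,0,1]],
  [[0.9,1,0.05],[0,0,1]],
  [[0.9,1,0.05],[0,0,1]],
  [[0.9,1,0.05],[0,0,1]],
  [[0.9,1,0.05],[0,0,1]],
  [[0.9,1,0.05],[0,0,1]],
  [[0,0,0],[0,0,0]],
], jaw=0, newtons=40)

```text
time: 3.7
eef_pos: [0.5338, -0.1606, 0.2503]
orientation: [0.23, 3.132, 0.001]
contact_force: [-0.6, -0.3, 0.5]
grip_width: 0.501
grip_force: 0.0
```

Emit:
carry_out([
  [[0.65,0.75,0],[0,0,0.6]],
  [[0.65,0.75,0],[0,0,0.6]],
  [[0,0,0],[0,0,0]],
  [[0,0,0],[0,0,0]],
])

```text
time: 4.1
eef_pos: [0.5576, -0.1332, 0.2502]
orientation: [0.022, -3.141, 0.001]
contact_force: [-0.7, 0.3, 0.0]
grip_width: 0.499
grip_force: 0.0
```

```bash
cat >> h.py <<'E'
def go(x,y,yang,z):
    "units still to go: shift/2cm, turn/8deg"
    s=bot.state(); M=R.from_rotvec(s["orientation"]).as_matrix(); a=np.degrees(np.arctan2(M[1,1],M[0,1]))
    d=(yang-a+90)%180-90
    print("pos",np.round(s["eef_pos"],4),"yang",round(a,2),"tilt",np.round(M[:2,2],3),"units",np.round((np.array([x,y,z])-s["eef_pos"])/.02,2),"turn",round(d/8,2))
E
python3 - <<'E'
from h import *
go(.56,-.1306,91.4,.099)
W=cap("wrist"); cv2.imwrite("pics/w1.png",W["img"][:,:,::-1])
for d in bot.trace("divider1","wrist"):
    if d["conf"]<.3: continue
    print(d["conf"],d["at"])
    for y in(-.1306,-.0724,.0433):
        p=[.5575,y,.024,.015]
        a=sil(W,DIV,p); i=np.minimum(a,d["pixels"]).sum()
        if i>50:
            q,f=fit([(W,d["pixels"])],DIV,p); q3,f3=fit([(W,d["pixels"])],DIV,p,.015); print(y,np.round(q,4),f,np.round(q3,4),f3)
E
```

```text
pos [ 0.5576 -0.1332  0.2502] yang 90.79 tilt [-0.001 -0.   ] units [ 0.12  0.13 -7.56] turn 0.08
0.7 [276.1, 192.6]
-0.1306 [ 0.5599 -0.13    0.0223  0.0104] 0.032775395778364115 [ 0.5584 -0.1302  0.0236  0.015 ] 0.04456629287598945
0.62 [338.3, 189.6]
-0.0724 [ 0.5567 -0.0734  0.0372  0.0166] 0.13053997829232997 [ 0.5569 -0.0731  0.0348  0.015 ] 0.13191931982633864
0.6 [444.4, 191.5]
0.0433 [0.5538 0.0437 0.0388 0.0144] 0.09505865287588294 [0.5533 0.0431 0.028  0.015 ] 0.09445951059535822
```

View pics/w1.png

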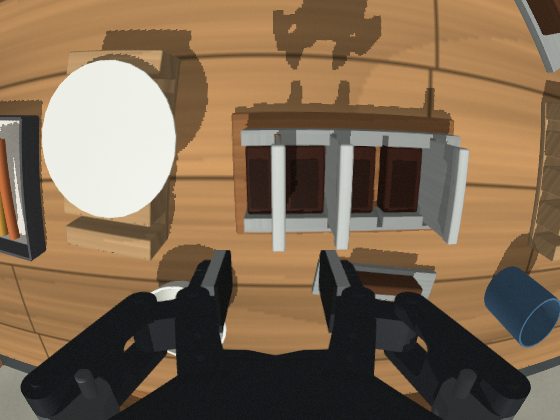

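The wrist view shows the first divider (278,195) centred between the fingers (215 and 340, row 290). The fits agree, so I descend and grip.

Emit:
carry_out([
  [[0.07,0.15,0],[0,0,0.08]],
  [[0,0,-1],[0,0,0]],
  [[0,0,-1],[0,0,0]],
  [[0,0,-1],[0,0,0]],
  [[0,0,-1],[0,0,0]],
  [[0,0,-1],[0,0,0]],
  [[0,0,-0.8],[0,0,0]],
  [[0,0,-0.6],[0,0,0]],
  [[0,0,-0.6],[0,0,0]],
  [[0,0,-0.4],[0,0,0]],
  [[0,0,-0.15],[0,0,0]],
  [[0,0,0],[0,0,0]],
  [[0,0,0],[0,0,0]],
  [[0,0,0],[0,0,0]],
])

```text
time: 5.6
eef_pos: [0.56, -0.1299, 0.1001]
orientation: [-0.042, 3.14, -0.001]
contact_force: [-0.5, 0.1, 0.8]
grip_width: 0.5
grip_force: 0.0
```

Emit:
carry_out([
  [[0,0,0],[0,0,0]],
  [[0,0,0],[0,0,0]],
  [[0,0,0],[0,0,0]],
  [[0,0,0],[0,0,0]],
  [[0,0,0],[0,0,0]],
  [[0,0,0],[0,0,0]],
  [[0,0,0],[0,0,0]],
  [[0,0,0],[0,0,0]],
], jaw=-1, newtons=40)

```text
time: 6.4
eef_pos: [0.5598, -0.1299, 0.0998]
orientation: [-0.042, 3.14, -0.0]
contact_force: [-0.3, -0.5, 4.0]
grip_width: 0.129
grip_force: 40.2
```

Emit:
carry_out([
  [[0,0,0.3],[0,0,0]],
  [[0,0,0.5],[0,0,0]],
  [[0,0,0.7],[0,0,0]],
  [[0,0,0.7],[0,0,0]],
  [[0,0,0.7],[0,0,0]],
  [[0,0,0.7],[0,0,0]],
  [[0,0,0.7],[0,0,0]],
  [[0,0,0.7],[0,0,0]],
  [[0,0,0.7],[0,0,0]],
  [[0,0,0.7],[0,0,0]],
  [[0,0,0.7],[0,0,0]],
  [[0,0,0.4],[0,0,0]],
  [[0,0,0.1],[0,0,0]],
  [[0,0,0],[0,0,0]],
])

```text
time: 7.8
eef_pos: [0.5594, -0.1297, 0.2513]
orientation: [0.042, -3.141, -0.0]
contact_force: [-0.5, -0.8, 0.3]
grip_width: 0.135
grip_force: 39.3
```

Emit:
carry_out([
  [[0,0.4,0],[0,0,0.2]],
  [[0,0.8,0],[0,0,0.5]],
  [[0,1,0],[0,0,0.5]],
  [[0,1,0],[0,0,0.6]],
  [[0,1,0],[0,0,0.6]],
  [[0,1,0],[0,0,0.6]],
  [[0,1,0],[0,0,0.6]],
  [[0,1,0],[0,0,0.6]],
  [[0,1,0],[0,0,0.6]],
  [[0,1,0],[0,0,0.6]],
  [[0,1,0],[0,0,0.6]],
  [[0,1,0],[0,0,0.6]],
  [[0.1,1,0],[0,0,0.6]],
  [[0.1,1,0],[0,0,0.6]],
  [[0.1,1,0],[0,0,0.6]],
  [[0.1,1,0],[0,0,0.6]],
  [[0.1,1,0],[0,0,0.6]],
  [[0,1,0],[0,0,0.6]],
  [[0,1,0],[0,0,0.6]],
  [[0,1,0],[0,0,0.6]],
])

```text
time: 9.8
eef_pos: [0.5685, 0.2555, 0.2503]
orientation: [2.278, -2.161, -0.002]
contact_force: [0.7, 0.2, -1.0]
grip_width: 0.129
grip_force: 39.3
```

Emit:
carry_out([
  [[0,1,0],[0,0,0.1]],
  [[0,1,0],[0,0,0]],
  [[0,1,0],[0,0,0]],
  [[0,0.6,0],[0,0,0]],
  [[0,0.2,0],[0,0,0]],
  [[0,0,0],[0,0,0]],
  [[0,0,0],[0,0,0]],
  [[0,0,0],[0,0,0]],
])

```text
time: 10.6
eef_pos: [0.5695, 0.3294, 0.2515]
orientation: [2.288, -2.153, 0.0]
contact_force: [0.5, -0.5, -1.5]
grip_width: 0.131
grip_force: 39.2
```

Run:
```python
from h import *
go(.5698,.3386,4.2,.0963)
W=cap("wrist"); T=cap("top");S=cap("scene")
cv2.imwrite("pics/w2.png",W["img"][:,:,::-1])
v=[]
for n,c in(("wrist",W),("top",T),("scene",S)):
    for d in bot.trace("stand1",n):
        a=sil(c,STAND,[.5424,.3366,.0733,0]); m=d["pixels"]; iou=np.minimum(a,m).sum()/np.maximum(a,m).sum(); print(n,d["conf"],d["at"],iou)
    for d in bot.trace("divider1",n): print("   div",round(d["conf"],2),d["at"])
    for d in bot.trace("bar",n): print("   bar",round(d["conf"],2),d["at"])
```

```text
pos [0.5695 0.3294 0.2515] yang -176.51 tilt [-0. -0.] units [ 0.01  0.46 -7.76] turn 0.09
wrist 0.8 [307.8, 178.6] 0.8619762
   div 0.65 [273.0, 254.4]
   bar 0.82 [491.4, 131.3]
top 0.98 [448.0, 160.8] 0.0
top 0.63 [137.1, 201.6] 0.8502953
   div 0.95 [334.0, 178.6]
   div 0.72 [272.4, 179.5]
   div 0.69 [107.7, 155.6]
   div 0.49 [445.7, 160.6]
   div 0.45 [412.5, 93.4]
   bar 0.95 [289.4, 123.0]
   bar 0.69 [413.0, 327.5]
   bar 0.68 [315.0, 190.2]
scene 0.81 [398.6, 173.4] 0.926959
scene 0.68 [179.9, 316.0] 0.0
   div 0.84 [313.6, 214.5]
   div 0.82 [416.3, 136.0]
   div 0.69 [270.1, 233.0]
   div 0.48 [180.4, 314.3]
   bar 0.69 [162.9, 188.8]
   bar 0.56 [335.1, 279.3]
   bar 0.56 [313.5, 119.7]
```

View pics/w2.png

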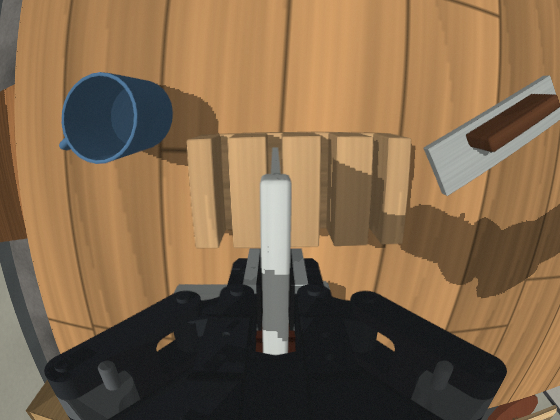

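The divider hangs over the slot (col 276, between slats at 265 and 283), so I lower it.

Emit:
carry_out([
  [[0,0.45,0],[0,0,0.09]],
  [[0,0,0],[0,0,0]],
  [[0,0,-0.5],[0,0,0]],
  [[0,0,-0.8],[0,0,0]],
  [[0,0,-0.8],[0,0,0]],
  [[0,0,-0.6],[0,0,0]],
  [[0,0,-0.5],[0,0,0]],
  [[0,0,-0.5],[0,0,0]],
  [[0,0,-0.5],[0,0,0]],
  [[0,0,-0.5],[0,0,0]],
  [[0,0,-0.5],[0,0,0]],
  [[0,0,-0.5],[0,0,0]],
  [[0,0,-0.5],[0,0,0]],
  [[0,0,-0.5],[0,0,0]],
  [[0,0,-0.4],[0,0,0]],
  [[0,0,-0.3],[0,0,0]],
  [[0,0,-0.2],[0,0,0]],
  [[0,0,0],[0,0,0]],
  [[0,0,0],[0,0,0]],
])

```text
time: 13.1
eef_pos: [0.5696, 0.3394, 0.0996]
orientation: [-2.302, 2.137, -0.0]
contact_force: [0.3, 0.0, -1.1]
grip_width: 0.137
grip_force: 39.2
```

Emit:
carry_out([
  [[0,0,-0.05],[0,0,0]],
  [[0,0,-0.05],[0,0,0]],
  [[0,0,-0.05],[0,0,0]],
  [[0,0,0],[0,0,0]],
  [[0,0,0],[0,0,0]],
])

```text
time: 13.6
eef_pos: [0.5698, 0.3394, 0.0968]
orientation: [-2.302, 2.137, -0.001]
contact_force: [0.3, -0.1, 0.2]
grip_width: 0.132
grip_force: 39.6
```

Emit:
carry_out([
  [[0,0,-0.05],[0,0,0]],
  [[0,0,-0.03],[0,0,0]],
  [[0,0,0],[0,0,0]],
  [[0,0,0],[0,0,0]],
])

```text
time: 14.0
eef_pos: [0.5703, 0.3395, 0.0968]
orientation: [-2.301, 2.136, -0.002]
contact_force: [-0.6, -1.5, 8.0]
grip_width: 0.128
grip_force: 40.6
```

Contact is at the floor height, so I release and rise.

Emit:
carry_out([
  [[0,0,0.03],[0,0,0]],
  [[0,0,0],[0,0,0]],
  [[0,0,0],[0,0,0]],
  [[0,0,0],[0,0,0]],
  [[0,0,0],[0,0,0]],
  [[0,0,0],[0,0,0]],
], jaw=-0.2)

```text
time: 14.6
eef_pos: [0.5693, 0.3393, 0.0951]
orientation: [2.302, -2.137, -0.0]
contact_force: [0.3, 0.3, 0.4]
grip_width: 0.399
grip_force: 0.0
```

Emit:
carry_out([
  [[0,0,0.2],[0,0,0]],
  [[0,0,0.3],[0,0,0]],
  [[0,0,0.5],[0,0,0]],
  [[0,0,0.8],[0,0,0]],
  [[0,0,1],[0,0,0]],
  [[0,0,1],[0,0,0]],
  [[0,-1,1],[0,0,-0.6]],
  [[0,-1,1],[0,0,-0.6]],
  [[0,-1,1],[0,0,-0.6]],
  [[0,-1,0.7],[0,0,-0.6]],
  [[0,-1,0],[0,0,-0.6]],
  [[0,-1,0],[0,0,-0.6]],
  [[0,-1,0],[0,0,-0.6]],
  [[0,-1,0],[0,0,-0.6]],
  [[0,-1,0],[0,0,-0.6]],
  [[0,-1,0],[0,0,-0.6]],
  [[0,-1,0],[0,0,-0.6]],
  [[0,-1,0],[0,0,-0.6]],
  [[0,-1,0],[0,0,-0.6]],
  [[0,-1,0],[0,0,-0.6]],
])

```text
time: 16.6
eef_pos: [0.5696, 0.0585, 0.2466]
orientation: [-0.729, 3.054, -0.0]
contact_force: [0.3, 0.7, 0.1]
grip_width: 0.4
grip_force: 0.0
```

Emit:
carry_out([
  [[0,-1,0],[0,0,-0.6]],
  [[0,-1,0],[0,0,-0.6]],
  [[0,-1,0],[0,0,-0.6]],
  [[-0.1,-1,0],[0,0,-0.6]],
  [[-0.1,-1,0],[0,0,-0.6]],
  [[-0.2,-0.6,0],[0,0,-0.3]],
  [[-0.2,0,0],[0,0,0]],
  [[0,0,0],[0,0,0]],
  [[0,0,0],[0,0,0]],
], jaw=0)

```text
time: 17.5
eef_pos: [0.5574, -0.0519, 0.2456]
orientation: [-0.021, 3.141, 0.001]
contact_force: [-0.2, 0.2, -0.5]
grip_width: 0.501
grip_force: 0.0
```

Run:
```python
from h import *
go(.5569,-.0729,91.5,.0998)
W=cap("wrist"); T=cap("top");S=cap("scene")
for n,c in(("wrist",W),("top",T),("scene",S)):
    for d in bot.trace("divider1",n):
        for p in([.557,-.0729,.024,.015],[.554,.0433,.024,.015],[.5698,.3386,1.644,.012]):
            a=sil(c,DIV,p); m=d["pixels"]; iou=np.minimum(a,m).sum()/np.maximum(a,m).sum()
            if iou>.35: print(n,p[1],round(d["conf"],2),np.round(d["at"]),round(float(iou),2), *map(lambda r:np.round(r,4),fit([(c,m)],DIV,p,p[3])))
im=rect(S,.07,.40,.68,.2,.45,1800); cv2.imwrite("pics/s3.png",cv2.resize(S["img"][100:240,340:500],None,fx=4,fy=4,interpolation=cv2.INTER_CUBIC)[:,:,::-1])
```

```text
pos [ 0.5574 -0.0519  0.2456] yang 90.75 tilt [0. 0.] units [-0.02 -1.05 -7.29] turn 0.09
wrist 0.0433 0.79 [375. 191.] 0.89 [0.5537 0.0433 0.0299 0.015 ] 0.1086
wrist 0.3386 0.66 [545. 203.] 0.66 [0.5717 0.3356 1.658  0.012 ] 0.198
wrist -0.0729 0.66 [249. 189.] 0.83 [ 0.5561 -0.0719  0.016   0.015 ] 0.1035
top 0.3386 0.64 [127. 172.] 0.66 [0.5768 0.3388 1.6526 0.012 ] 0.1892
scene 0.0433 0.82 [311. 214.] 0.84 [0.5552 0.0415 0.008  0.015 ] 0.1267
scene 0.3386 0.65 [418. 166.] 0.53 [0.5763 0.3428 1.6925 0.012 ] 0.527
scene -0.0729 0.63 [270. 237.] 0.73 [ 0.562  -0.0762 -0.0209  0.015 ] 0.1636
```

View pics/s3.png

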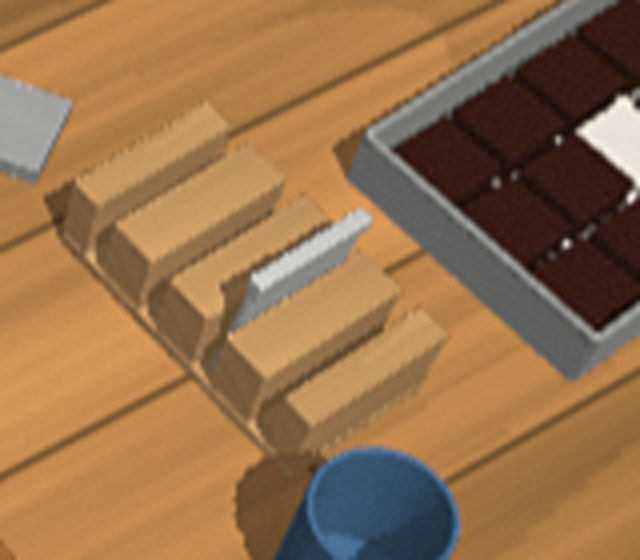

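The crop shows the divider seated in slot 3 (crop px 290,270), standing. Next is the middle divider.

Emit:
carry_out([
  [[0,-0.5,0],[0,0,0.09]],
  [[0,-0.53,0],[0,0,0]],
  [[0,0,-0.5],[0,0,0]],
  [[0,0,-1],[0,0,0]],
  [[0,0,-1],[0,0,0]],
  [[0,0,-1],[0,0,0]],
  [[0,0,-1],[0,0,0]],
  [[0,0,-0.8],[0,0,0]],
  [[0,0,-0.6],[0,0,0]],
  [[0,0,-0.6],[0,0,0]],
  [[0,0,-0.4],[0,0,0]],
  [[0,0,-0.35],[0,0,0]],
  [[0,0,0],[0,0,0]],
  [[0,0,0],[0,0,0]],
])

```text
time: 19.2
eef_pos: [0.5577, -0.0734, 0.1006]
orientation: [-0.038, 3.141, 0.0]
contact_force: [0.8, -0.5, 0.2]
grip_width: 0.502
grip_force: 0.0
```

Emit:
carry_out([
  [[0,0,0],[0,0,0]],
  [[0,0,0],[0,0,0]],
  [[0,0,0],[0,0,0]],
  [[0,0,0],[0,0,0]],
  [[0,0,0],[0,0,0]],
  [[0,0,0],[0,0,0]],
  [[0,0,0],[0,0,0]],
  [[0,0,0],[0,0,0]],
], jaw=-1, newtons=40)

```text
time: 20.0
eef_pos: [0.5581, -0.0735, 0.101]
orientation: [-0.038, 3.14, -0.0]
contact_force: [0.0, 0.2, 5.3]
grip_width: 0.132
grip_force: 40.4
```

Emit:
carry_out([
  [[0,0,0.3],[0,0,0]],
  [[0,0,0.5],[0,0,0]],
  [[0,0,0.7],[0,0,0]],
  [[0,0,0.7],[0,0,0]],
  [[0,0,0.7],[0,0,0]],
  [[0,0,0.7],[0,0,0]],
  [[0,0,0.7],[0,0,0]],
  [[0,0,0.7],[0,0,0]],
  [[0,0,0.7],[0,0,0]],
  [[0,0,0.7],[0,0,0]],
  [[0,0,0.7],[0,0,0]],
  [[0,0,0.4],[0,0,0]],
  [[0,0,0.1],[0,0,0]],
  [[0,0,0],[0,0,0]],
])

```text
time: 21.4
eef_pos: [0.5574, -0.0733, 0.2523]
orientation: [0.038, -3.141, -0.0]
contact_force: [0.3, 0.0, -1.7]
grip_width: 0.127
grip_force: 39.4
```

Emit:
carry_out([
  [[0,0.4,0],[0,0,0.2]],
  [[0,0.8,0],[0,0,0.5]],
  [[0,1,0],[0,0,0.5]],
  [[0,1,0],[0,0,0.6]],
  [[-0.2,1,0],[0,0,0.6]],
  [[-0.2,1,0],[0,0,0.6]],
  [[-0.2,1,0],[0,0,0.6]],
  [[-0.2,1,0],[0,0,0.6]],
  [[-0.2,1,0],[0,0,0.6]],
  [[-0.2,1,0],[0,0,0.6]],
  [[-0.2,1,0],[0,0,0.6]],
  [[-0.2,1,0],[0,0,0.6]],
  [[-0.2,1,0],[0,0,0.6]],
  [[-0.2,1,0],[0,0,0.6]],
  [[-0.1,1,0],[0,0,0.6]],
  [[0,1,0],[0,0,0.6]],
  [[0,1,0],[0,0,0.6]],
  [[0,1,0],[0,0,0.6]],
  [[0,1,0],[0,0,0.6]],
  [[0,1,0],[0,0,0.6]],
])

```text
time: 23.4
eef_pos: [0.5144, 0.3118, 0.2513]
orientation: [2.275, -2.164, -0.002]
contact_force: [-0.4, 0.0, -1.6]
grip_width: 0.132
grip_force: 39.4
```

Emit:
carry_out([
  [[0,0.8,0],[0,0,0.15]],
  [[0,0.4,0],[0,0,0]],
  [[0,0.2,0],[0,0,0]],
  [[0,0,0],[0,0,0]],
  [[0,0,0],[0,0,0]],
  [[0,0,0],[0,0,0]],
])

```text
time: 24.0
eef_pos: [0.5156, 0.338, 0.2525]
orientation: [2.292, -2.148, 0.0]
contact_force: [-0.1, -0.2, -0.4]
grip_width: 0.129
grip_force: 39.4
```

Run:
```python
from h import *
go(.515,.3346,4.2,.098)
W=cap("wrist"); cv2.imwrite("pics/w4.png",cv2.resize(W["img"][110:290,160:440],None,fx=2.8,fy=2.8,interpolation=cv2.INTER_CUBIC)[:,:,::-1])
d=bot.trace("stand1","wrist")[0]; print(d["conf"],d["at"],fit([(W,d["pixels"])],STAND,[.5424,.3366,.0733,0],0))
for d in bot.trace("divider1","wrist"): print(d["conf"],d["at"])
```

```text
pos [0.5156 0.338  0.2525] yang -176.29 tilt [ 0. -0.] units [-0.03 -0.17 -7.72] turn 0.06
0.93 [258.8, 171.0] (array([0.54112471, 0.33697856, 0.0787497 , 0.        ]), np.float64(0.3259268698358193))
0.84 [273.4, 253.4]
0.73 [213.2, 182.2]
```

View pics/w4.png

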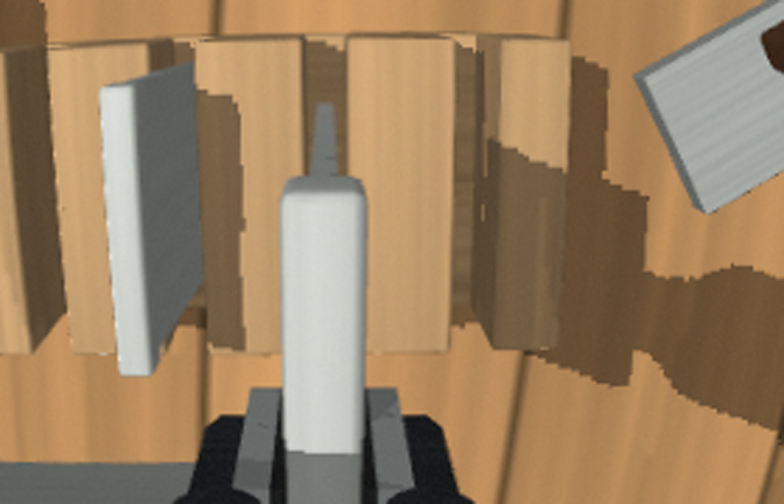

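The divider is centred over slot 2 (crop px 323 between 305 and 348), so I lower it.

Emit:
carry_out([
  [[0,-0.15,0],[0,0,0.06]],
  [[0,0,0],[0,0,0]],
  [[0,0,-0.5],[0,0,0]],
  [[0,0,-0.8],[0,0,0]],
  [[0,0,-0.8],[0,0,0]],
  [[0,0,-0.6],[0,0,0]],
  [[0,0,-0.5],[0,0,0]],
  [[0,0,-0.5],[0,0,0]],
  [[0,0,-0.5],[0,0,0]],
  [[0,0,-0.5],[0,0,0]],
  [[0,0,-0.5],[0,0,0]],
  [[0,0,-0.5],[0,0,0]],
  [[0,0,-0.5],[0,0,0]],
  [[0,0,-0.5],[0,0,0]],
  [[0,0,-0.4],[0,0,0]],
  [[0,0,-0.3],[0,0,0]],
  [[0,0,-0.2],[0,0,0]],
  [[0,0,0],[0,0,0]],
  [[0,0,0],[0,0,0]],
])

```text
time: 26.05
eef_pos: [0.5156, 0.3358, 0.1006]
orientation: [-2.302, 2.137, -0.0]
contact_force: [-0.2, 0.5, -1.8]
grip_width: 0.132
grip_force: 39.4
```

Emit:
carry_out([
  [[0,0,-0.05],[0,0,0]],
  [[0,0,-0.05],[0,0,0]],
  [[0,0,-0.05],[0,0,0]],
  [[0,0,0],[0,0,0]],
  [[0,0,0],[0,0,0]],
])

```text
time: 26.55
eef_pos: [0.5159, 0.3358, 0.0981]
orientation: [-2.302, 2.137, -0.001]
contact_force: [-0.0, -0.3, 5.2]
grip_width: 0.132
grip_force: 40.1
```

Emit:
carry_out([
  [[0,0,0],[0,0,0]],
  [[0,0,0],[0,0,0]],
  [[0,0,0],[0,0,0]],
  [[0,0,0],[0,0,0]],
  [[0,0,0],[0,0,0]],
  [[0,0,0],[0,0,0]],
], jaw=-0.3)

```text
time: 27.15
eef_pos: [0.5154, 0.3357, 0.0972]
orientation: [2.302, -2.137, -0.0]
contact_force: [-0.5, -0.1, -0.3]
grip_width: 0.351
grip_force: 0.0
```

Emit:
carry_out([
  [[0,0,0.2],[0,0,0]],
  [[0,0,0.3],[0,0,0]],
  [[0,0,0.5],[0,0,0]],
  [[0,0,0.8],[0,0,0]],
  [[0,0,1],[0,0,0]],
  [[0,0,1],[0,0,0]],
  [[0.2,-1,1],[0,0,-0.6]],
  [[0.2,-1,1],[0,0,-0.6]],
  [[0.2,-1,1],[0,0,-0.6]],
  [[0.2,-1,0.7],[0,0,-0.7]],
  [[0.2,-1,0],[0,0,-0.8]],
  [[0.2,-1,0],[0,0,-0.8]],
  [[0.2,-1,0],[0,0,-0.8]],
  [[0.2,-1,0],[0,0,-0.8]],
  [[0.2,-1,0],[0,0,-0.8]],
  [[0.1,-1,0],[0,0,-0.8]],
  [[0,-1,0],[0,0,-0.8]],
  [[0,-1,0],[0,0,-0.8]],
  [[0,-1,0],[0,0,-0.8]],
  [[0,-0.5,0],[0,0,-0.8]],
])

```text
time: 29.15
eef_pos: [0.5536, 0.0642, 0.2485]
orientation: [-0.271, 3.129, -0.001]
contact_force: [-0.2, -0.2, 1.1]
grip_width: 0.349
grip_force: 0.0
```

Emit:
carry_out([
  [[0,-0.5,0],[0,0,-0.6]],
  [[0,-0.3,0],[0,0,-0.5]],
  [[0,0,0],[0,0,0]],
  [[0,0,0],[0,0,0]],
], jaw=0)

```text
time: 29.55
eef_pos: [0.5536, 0.0498, 0.248]
orientation: [-0.042, 3.14, 0.0]
contact_force: [-0.6, -1.0, -0.5]
grip_width: 0.499
grip_force: 0.0
```

Run:
```python
from h import *
go(.554,.0433,91.4,.0998)
W=cap("wrist")
for d in bot.trace("divider1","wrist"):
        c=W;n="w"
        for p in([.554,.0433,.024,.015],):
            a=sil(c,DIV,p); m=d["pixels"]; iou=np.minimum(a,m).sum()/np.maximum(a,m).sum()
            if iou>.3: print(n,p[1],round(d["conf"],2),np.round(d["at"]),round(float(iou),2), *map(lambda r:np.round(r,4),fit([(c,m)],DIV,p,p[3])))
```

```text
pos [0.5536 0.0498 0.248 ] yang 91.53 tilt [0.001 0.   ] units [ 0.02 -0.32 -7.41] turn -0.02
w 0.0433 0.62 [269. 197.] 0.9 [0.5523 0.0436 0.0224 0.015 ] 0.0726
```

Emit:
carry_out([
  [[0,-0.31,0],[0,0,0]],
  [[0,0,-0.5],[0,0,0]],
  [[0,0,-1],[0,0,0]],
  [[0,0,-1],[0,0,0]],
  [[0,0,-1],[0,0,0]],
  [[0,0,-1],[0,0,0]],
  [[0,0,-0.8],[0,0,0]],
  [[0,0,-0.6],[0,0,0]],
  [[0,0,-0.6],[0,0,0]],
  [[0,0,-0.5],[0,0,0]],
  [[0,0,-0.4],[0,0,0]],
  [[0,0,0],[0,0,0]],
  [[0,0,0],[0,0,0]],
])

```text
time: 30.95
eef_pos: [0.5536, 0.0434, 0.0995]
orientation: [-0.04, 3.141, 0.0]
contact_force: [0.8, -0.1, 0.9]
grip_width: 0.496
grip_force: 0.0
```

Emit:
carry_out([
  [[0,0,0],[0,0,0]],
  [[0,0,0],[0,0,0]],
  [[0,0,0],[0,0,0]],
  [[0,0,0],[0,0,0]],
  [[0,0,0],[0,0,0]],
  [[0,0,0],[0,0,0]],
  [[0,0,0],[0,0,0]],
  [[0,0,0],[0,0,0]],
], jaw=-1, newtons=40)

```text
time: 31.75
eef_pos: [0.5541, 0.0434, 0.1]
orientation: [-0.04, 3.14, 0.0]
contact_force: [0.4, -0.5, 6.3]
grip_width: 0.128
grip_force: 40.3
```

Emit:
carry_out([
  [[0,0,0.3],[0,0,0]],
  [[0,0,0.5],[0,0,0]],
  [[0,0,0.7],[0,0,0]],
  [[0,0,0.7],[0,0,0]],
  [[0,0,0.7],[0,0,0]],
  [[0,0,0.7],[0,0,0]],
  [[0,0,0.7],[0,0,0]],
  [[0,0,0.7],[0,0,0]],
  [[0,0,0.7],[0,0,0]],
  [[0,0,0.7],[0,0,0]],
  [[0,0,0.7],[0,0,0]],
  [[0,0,0.4],[0,0,0]],
  [[0,0,0.1],[0,0,0]],
  [[0,0,0],[0,0,0]],
])

```text
time: 33.15
eef_pos: [0.5534, 0.0435, 0.2513]
orientation: [0.04, -3.141, -0.0]
contact_force: [-0.7, 1.1, -1.5]
grip_width: 0.131
grip_force: 39.4
```

Emit:
carry_out([
  [[0,0.3,0],[0,0,0.2]],
  [[-0.1,0.6,0],[0,0,0.4]],
  [[-0.3,0.8,0],[0,0,0.6]],
  [[-0.3,0.8,0],[0,0,0.6]],
  [[-0.3,0.8,0],[0,0,0.7]],
  [[-0.3,0.8,0],[0,0,0.7]],
  [[-0.3,0.8,0],[0,0,0.7]],
  [[-0.3,0.8,0],[0,0,0.7]],
  [[-0.3,0.8,0],[0,0,0.7]],
  [[-0.3,0.8,0],[0,0,0.7]],
  [[-0.3,0.8,0],[0,0,0.7]],
  [[-0.3,0.8,0],[0,0,0.7]],
  [[-0.3,0.8,0],[0,0,0.7]],
  [[-0.3,0.8,0],[0,0,0.7]],
  [[-0.3,0.8,0],[0,0,0.7]],
  [[-0.3,0.8,0],[0,0,0.7]],
  [[-0.3,0.8,0],[0,0,0.7]],
  [[0,0.8,0],[0,0,0.5]],
  [[0,0.5,0],[0,0,0.2]],
  [[0,0.1,0],[0,0,0]],
])

```text
time: 35.15
eef_pos: [0.461, 0.3304, 0.2506]
orientation: [2.303, -2.135, -0.001]
contact_force: [-0.3, 0.4, -1.6]
grip_width: 0.13
grip_force: 39.4
```

Emit:
carry_out([
  [[0,0,0],[0,0,0]],
  [[0,0,0],[0,0,0]],
  [[0,0,0],[0,0,0]],
])

```text
time: 35.45
eef_pos: [0.4616, 0.3288, 0.2513]
orientation: [2.301, -2.139, 0.0]
contact_force: [0.2, -0.1, -2.3]
grip_width: 0.132
grip_force: 39.4
```

Run:
```python
from h import *
go(.4605,.3306,4.2,.097)
W=cap("wrist"); cv2.imwrite("pics/w5.png",cv2.resize(W["img"][110:290,160:440],None,fx=2.8,fy=2.8,interpolation=cv2.INTER_CUBIC)[:,:,::-1])
```

```text
pos [0.4616 0.3288 0.2513] yang -175.81 tilt [-0. -0.] units [-0.05  0.09 -7.72] turn 0.0
```

View pics/w5.png

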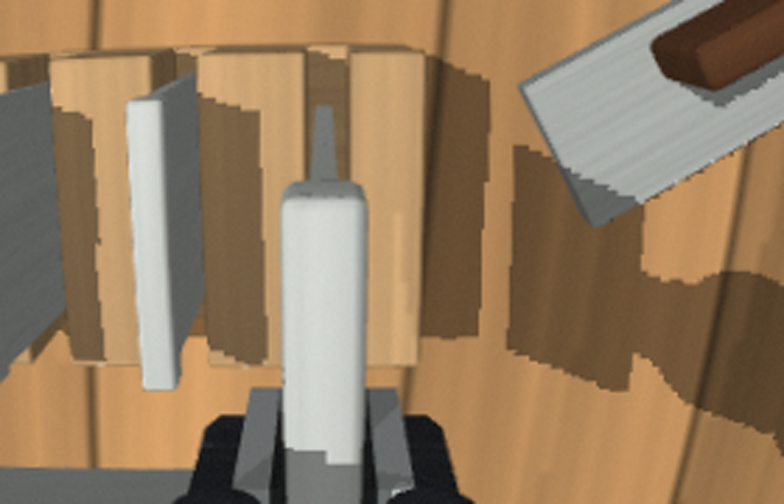

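The divider is over slot 1 (crop px 323 between 306 and 350). I nudge it 2 mm toward the slot middle and lower it.

Emit:
carry_out([
  [[-0.1,0.1,0],[0,0,0]],
  [[0,0,0],[0,0,0]],
  [[0,0,-0.5],[0,0,0]],
  [[0,0,-0.8],[0,0,0]],
  [[0,0,-0.8],[0,0,0]],
  [[0,0,-0.6],[0,0,0]],
  [[0,0,-0.5],[0,0,0]],
  [[0,0,-0.5],[0,0,0]],
  [[0,0,-0.5],[0,0,0]],
  [[0,0,-0.5],[0,0,0]],
  [[0,0,-0.5],[0,0,0]],
  [[0,0,-0.5],[0,0,0]],
  [[0,0,-0.5],[0,0,0]],
  [[0,0,-0.5],[0,0,0]],
  [[0,0,-0.4],[0,0,0]],
  [[0,0,-0.3],[0,0,0]],
  [[0,0,-0.2],[0,0,0]],
  [[0,0,0],[0,0,0]],
  [[0,0,0],[0,0,0]],
])

```text
time: 37.4
eef_pos: [0.4596, 0.3316, 0.0995]
orientation: [-2.302, 2.137, -0.0]
contact_force: [0.1, 0.2, -1.8]
grip_width: 0.13
grip_force: 39.4
```

Emit:
carry_out([
  [[0,0,-0.05],[0,0,0]],
  [[0,0,-0.05],[0,0,0]],
  [[0,0,-0.05],[0,0,0]],
  [[0,0,0],[0,0,0]],
  [[0,0,0],[0,0,0]],
])

```text
time: 37.9
eef_pos: [0.4599, 0.3316, 0.0971]
orientation: [-2.302, 2.137, -0.001]
contact_force: [-1.1, -1.7, 5.2]
grip_width: 0.13
grip_force: 40.2
```

Emit:
carry_out([
  [[0,0,0],[0,0,0]],
  [[0,0,0],[0,0,0]],
  [[0,0,0],[0,0,0]],
  [[0,0,0],[0,0,0]],
  [[0,0,0],[0,0,0]],
  [[0,0,0],[0,0,0]],
], jaw=-0.3)

```text
time: 38.5
eef_pos: [0.4594, 0.3315, 0.0963]
orientation: [2.302, -2.137, -0.0]
contact_force: [0.9, 0.5, -0.3]
grip_width: 0.349
grip_force: 0.0
```

Emit:
carry_out([
  [[0,0,0.2],[0,0,0]],
  [[0,0,0.3],[0,0,0]],
  [[0,0,0.5],[0,0,0]],
  [[0,0,0.8],[0,0,0]],
  [[0,0,1],[0,0,0]],
  [[0,0,1],[0,0,0]],
  [[0.5,-1,1],[0,0,-0.1]],
  [[0.5,-1,1],[0,0,-0.1]],
  [[0.5,-1,1],[0,0,-0.1]],
  [[0.5,-1,0.7],[0,0,-0.1]],
  [[0.5,-1,0],[0,0,-0.1]],
  [[0.5,-1,0],[0,0,-0.1]],
  [[0.5,-1,0],[0,0,-0.1]],
  [[0.5,-1,0],[0,0,-0.1]],
  [[0.5,-1,0],[0,0,-0.1]],
  [[0.5,-1,0],[0,0,-0.1]],
  [[0.5,-1,0],[0,0,-0.1]],
  [[0.5,-1,0],[0,0,-0.1]],
  [[0.5,-1,0],[0,0,-0.1]],
  [[0.5,-0.5,0],[0,0,-0.1]],
])

```text
time: 40.5
eef_pos: [0.6, 0.06, 0.2474]
orientation: [-2.08, 2.354, -0.001]
contact_force: [0.5, -0.9, 0.5]
grip_width: 0.348
grip_force: 0.0
```

Run:
```python
from h import *
go(.698,.0124,172.9,.25)
W=cap("wrist"); T=cap("top");S=cap("scene")
for n,c in(("top",T),("scene",S),("wrist",W)):
    for d in bot.trace("divider1",n)+bot.trace("divider1",n):
        for p in([.5698,.3386,1.644,.012],[.515,.3346,1.644,.012],[.460,.3306,1.644,.012]):
            a=sil(c,DIV,p); m=d["pixels"]; iou=np.minimum(a,m).sum()/np.maximum(a,m).sum()
            if iou>.35: print(n,p[0],round(d["conf"],2),np.round(d["at"]),round(float(iou),2))
for n,c in(("top",T),("scene",S),("wrist",W)):
    for d in bot.trace("bar",n):
        if d["conf"]<.4: continue
        p,f=fit([(c,d["pixels"])],BAR,[.711,.0108,-.124,0],0) if n!="wrist" else (0,0)
        print("bar",n,d["conf"],np.round(d["at"]),np.round(p,4),f)
a=cv2.resize(S["img"][110:235,340:470],None,fx=3.5,fy=3.5,interpolation=cv2.INTER_CUBIC)
b=cv2.resize(T["img"][90:215,90:190],None,fx=3.5,fy=3.5,interpolation=cv2.INTER_CUBIC)
cv2.imwrite("pics/s6.png",np.hstack([a,b])[:,:,::-1][:, :800])
```

```text
pos [0.6    0.06   0.2474] yang 172.93 tilt [ 0.001 -0.   ] units [ 4.9  -2.38  0.13] turn -0.0
scene 0.46 0.94 [385. 137.] 0.79
scene 0.515 0.86 [399. 153.] 0.8
scene 0.5698 0.72 [412. 166.] 0.55
scene 0.46 0.94 [385. 137.] 0.79
scene 0.515 0.86 [399. 153.] 0.8
scene 0.5698 0.72 [412. 166.] 0.55
bar top 0.86 [304. 109.] [ 0.7356 -0.0024 -0.2576  0.    ] 2.481794990723562
bar top 0.75 [416. 327.] [ 0.7295  0.0238 -0.2777  0.    ] 1.834823424228878
bar scene 0.98 [163. 189.] [0.076  0.2818 4.2138 0.    ] 1.5004901960784314
bar scene 0.95 [350. 286.] [ 0.7385  0.0416 -0.1606  0.    ] 0.06122372372372372
bar scene 0.75 [299. 116.] [0.2246 0.2128 2.1333 0.    ] 0.27824612403100774
bar wrist 0.72 [504. 265.] 0 0
bar wrist 0.72 [292. 340.] 0 0
bar wrist 0.61 [163. 171.] 0 0
```

View pics/s6.png

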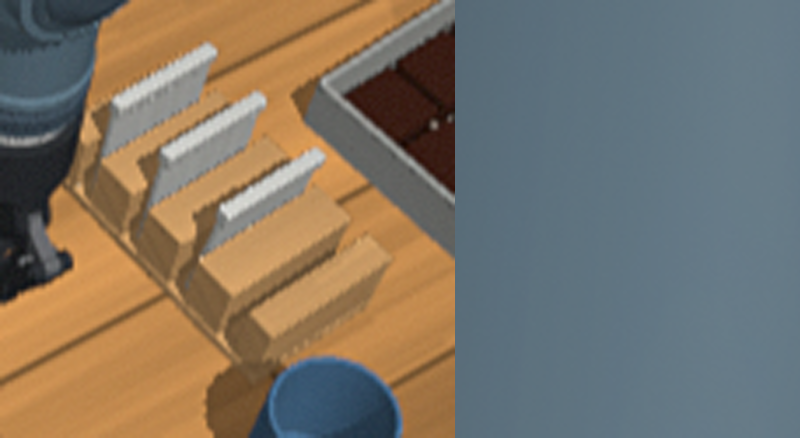

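The left crop shows all three dividers seated. The one in slot 3 (crop 265,190) seems to lean a little. The bar has been knocked to about (0.739, 0.042). I measure the leans first.

```bash
cat >> h.py <<'E'
def lean(views,p0):
    """fit hem+upper plate with lean about its own x (long) axis: off(across),along,lean"""
    B=[box(-48,48,-2,2,58,110),box(-48,48,-6,6,96,110)]
    def cost(v):
        t=0
        for c,m in views:
            bs=[R.from_euler("x",v[2]*.05).apply(b)+[v[1]*.003,v[0]*.003,0] for b in B]
            a=sil(c,bs,p0); t+=np.abs(a-m).sum()/m.sum()
        return t
    best=min((minimize(cost,v0,method="Nelder-Mead",options=dict(initial_simplex=np.vstack([v0]+[np.array(v0)+e for e in np.eye(3)]),maxiter=150)) for v0 in([0,0,0],[0,0,1.],[0,0,-1.])),key=lambda r:r.fun)
    return np.round([best.x[0]*3,best.x[1]*3,np.degrees(best.x[2]*.05),best.fun],2)
E
python3 - <<'E'
from h import *
S=cap("scene"); ds=bot.trace("divider1","scene")
for p in([.5698,.3386,1.644,.012],[.515,.3346,1.644,.012],[.460,.3306,1.644,.012]):
    d=max(ds,key=lambda d:np.minimum(sil(S,DIV,p),d["pixels"]).sum()/d["pixels"].sum())
    print(p[0],d["at"],lean([(S,d["pixels"])],p))
E
```

```text
0.5698 [414.9, 164.4] [0.78 0.62 5.77 0.1 ]
0.515 [414.9, 164.4] [-17.42   6.6   24.71   0.47]
0.46 [388.1, 139.1] [-8.42 -1.62 -3.55  0.08]
```

Slot 3's divider leans about 6° toward +x, resting on the slot edge. I regrip and straighten it before the bar.

Emit:
carry_out([
  [[-0.1,0.5,0],[0,0,0.1]],
  [[-0.1,1,0],[0,0,0.1]],
  [[-0.1,1,0],[0,0,0.1]],
  [[-0.1,1,0],[0,0,0.1]],
  [[-0.1,1,0],[0,0,0.1]],
  [[-0.1,1,0],[0,0,0.1]],
  [[-0.1,1,0],[0,0,0.1]],
  [[-0.1,1,0],[0,0,0.1]],
  [[-0.1,1,0],[0,0,0.1]],
  [[-0.1,1,0],[0,0,0.1]],
  [[-0.1,1,0],[0,0,0.1]],
  [[-0.1,1,0],[0,0,0.1]],
  [[-0.1,1,0],[0,0,0.1]],
  [[0,1,0],[0,0,0.1]],
  [[0,0.45,0],[0,0,0]],
  [[0,0,0],[0,0,0]],
  [[0,0,0],[0,0,0]],
  [[0,0,0],[0,0,0]],
], jaw=0)

```text
time: 43.0
eef_pos: [0.5736, 0.3397, 0.2464]
orientation: [2.301, -2.138, 0.0]
contact_force: [-0.5, 0.8, 0.3]
grip_width: 0.501
grip_force: 0.0
```

Run:
```python
from h import *
go(.571,.3394,4.2,.0985)
W=cap("wrist");T=cap("top")
for n,c in(("wrist",W),("top",T)):
  ds=bot.trace("divider1",n); print(n,[(round(d["conf"],2),np.round(d["at"])) for d in ds])
  for p in([.5698,.3386,1.644,.012],[.515,.3346,1.644,.012],[.460,.3306,1.644,.012]):
    if not ds: continue
    d=max(ds,key=lambda d:np.minimum(sil(c,DIV,p),d["pixels"]).sum()/d["pixels"].sum())
    print(p[0],np.round(d["at"]),lean([(c,d["pixels"])],p))
cv2.imwrite("pics/w7.png",cv2.resize(W["img"][110:290,160:440],None,fx=2.8,fy=2.8,interpolation=cv2.INTER_CUBIC)[:,:,::-1])
```

```text
pos [0.5736 0.3397 0.2464] yang -175.8 tilt [-0. -0.] units [-0.13 -0.01 -7.4 ] turn 0.0
wrist [(0.97, array([271., 190.])), (0.94, array([394., 192.])), (0.75, array([336., 188.])), (0.51, array([285., 175.]))]
0.5698 [271. 190.] [-0.39  0.13  3.72  0.09]
0.515 [336. 188.] [-11.01   0.25  -5.76   0.06]
0.46 [394. 192.] [-12.63   0.52  -7.11   0.05]
top [(0.95, array([127., 171.])), (0.76, array([124., 201.])), (0.73, array([126., 231.]))]
0.5698 [127. 171.] [21.29 -2.73 16.88  0.1 ]
0.515 [124. 201.] [12.22 -2.71  7.48  0.11]
0.46 [126. 231.] [ 6.19 -5.31  3.39  0.22]
```

View pics/w7.png

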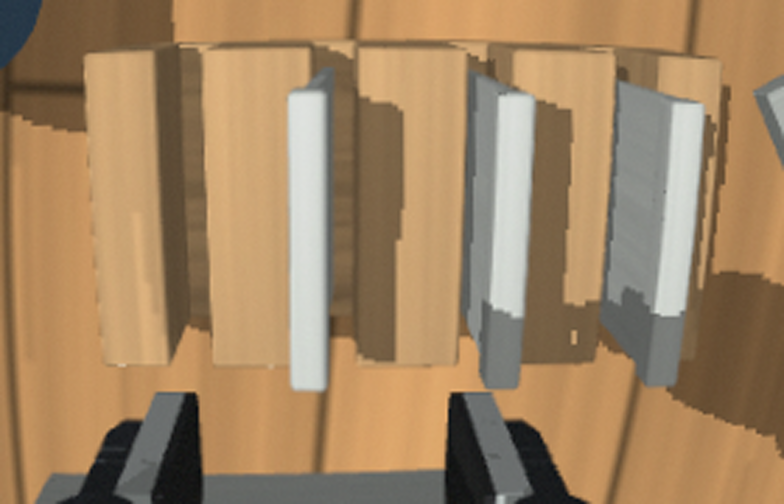

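Emit:
carry_out([
  [[-0.15,0,0],[0,0,0]],
  [[0,0,-0.5],[0,0,0]],
  [[0,0,-1],[0,0,0]],
  [[0,0,-1],[0,0,0]],
  [[0,0,-1],[0,0,0]],
  [[0,0,-1],[0,0,0]],
  [[0,0,-0.8],[0,0,0]],
  [[0,0,-0.6],[0,0,0]],
  [[0,0,-0.6],[0,0,0]],
  [[0,0,-0.5],[0,0,0]],
  [[0,0,-0.3],[0,0,0]],
  [[0,0,0],[0,0,0]],
  [[0,0,0],[0,0,0]],
])

```text
time: 44.5
eef_pos: [0.5707, 0.3406, 0.1007]
orientation: [-2.302, 2.137, -0.0]
contact_force: [0.4, -0.5, 0.7]
grip_width: 0.499
grip_force: 0.0
```

Emit:
carry_out([
  [[0,0,0],[0,0,0]],
  [[0,0,0],[0,0,0]],
  [[0,0,0],[0,0,0]],
  [[0,0,0],[0,0,0]],
  [[0,0,0],[0,0,0]],
  [[0,0,0],[0,0,0]],
  [[0,0,0],[0,0,0]],
  [[0,0,0],[0,0,0]],
], jaw=-1, newtons=30)

```text
time: 45.3
eef_pos: [0.571, 0.3408, 0.1011]
orientation: [-2.301, 2.136, -0.001]
contact_force: [0.7, -0.6, 5.3]
grip_width: 0.131
grip_force: 32.5
```

Emit:
carry_out([
  [[0,0,0.2],[0,0,0]],
  [[0,0,0.2],[0,0,0]],
  [[0,0,0.1],[0,0,0]],
  [[0,0,0],[0,0,0]],
  [[0,0,0],[0,0,0]],
  [[0,0,-0.1],[0,0,0]],
  [[0,0,-0.1],[0,0,0]],
  [[0,0,-0.1],[0,0,0]],
  [[0,0,-0.05],[0,0,0]],
  [[0,0,-0.05],[0,0,0]],
  [[0,0,-0.05],[0,0,0]],
  [[0,0,0],[0,0,0]],
  [[0,0,0],[0,0,0]],
])

```text
time: 46.6
eef_pos: [0.5705, 0.3405, 0.1014]
orientation: [-2.302, 2.137, 0.0]
contact_force: [0.3, -0.5, -1.8]
grip_width: 0.131
grip_force: 31.6
```

Emit:
carry_out([
  [[0,0,-0.03],[0,0,0]],
  [[0,0,-0.02],[0,0,0]],
  [[0,0,0],[0,0,0]],
  [[0,0,0],[0,0,0]],
])

```text
time: 47.0
eef_pos: [0.5708, 0.3405, 0.1011]
orientation: [-2.302, 2.137, -0.001]
contact_force: [-0.7, -1.8, 5.0]
grip_width: 0.131
grip_force: 32.5
```

Emit:
carry_out([
  [[0,0,0],[0,0,0]],
  [[0,0,0],[0,0,0]],
  [[0,0,0],[0,0,0]],
  [[0,0,0],[0,0,0]],
], jaw=-0.6)

```text
time: 47.4
eef_pos: [0.5702, 0.3404, 0.0999]
orientation: [2.302, -2.137, -0.001]
contact_force: [-0.8, 0.3, 0.9]
grip_width: 0.201
grip_force: 0.0
```

Emit:
carry_out([
  [[0,0,0],[0,0,0]],
  [[0,0,0],[0,0,0]],
  [[0,0,0],[0,0,0]],
], jaw=-0.3)

```text
time: 47.7
eef_pos: [0.5704, 0.3405, 0.1003]
orientation: [2.302, -2.137, -0.0]
contact_force: [-1.0, 0.1, 0.5]
grip_width: 0.351
grip_force: 0.0
```

Emit:
carry_out([
  [[0,0,0.2],[0,0,0]],
  [[0,0,0.3],[0,0,0]],
  [[0,0,0.5],[0,0,0]],
  [[0,0,0.8],[0,0,0]],
  [[0,0,1],[0,0,0]],
  [[0,0,1],[0,0,0]],
  [[0,0,1],[0,0,0]],
  [[0,0,1],[0,0,0]],
  [[0,0,1],[0,0,0]],
  [[0,0,0.6],[0,0,0]],
  [[0,0,0],[0,0,0]],
  [[0,0,0],[0,0,0]],
])

```text
time: 48.9
eef_pos: [0.5707, 0.3406, 0.2488]
orientation: [-2.302, 2.137, -0.001]
contact_force: [-0.0, -0.5, -0.5]
grip_width: 0.348
grip_force: 0.0
```

Run:
```python
from h import *
W=cap("wrist");go(.571,.3394,4.2,.0985)
ds=bot.trace("divider1","wrist"); c=W
for p in([.5698,.3386,1.644,.012],[.515,.3346,1.644,.012],[.460,.3306,1.644,.012]):
    d=max(ds,key=lambda d:np.minimum(sil(c,DIV,p),d["pixels"]).sum()/d["pixels"].sum())
    print(p[0],np.round(d["at"]),lean([(c,d["pixels"])],p))
cv2.imwrite("pics/w8.png",cv2.resize(W["img"][110:290,160:440],None,fx=2.8,fy=2.8,interpolation=cv2.INTER_CUBIC)[:,:,::-1])
```

```text
pos [0.5703 0.3404 0.248 ] yang -175.74 tilt [-0. -0.] units [ 0.04 -0.05 -7.47] turn -0.01
0.5698 [277. 189.] [-1.13  0.26 -0.35  0.09]
0.515 [277. 189.] [ 19.1  484.09   4.9    1.  ]
0.46 [389. 191.] [-10.21   0.17  -5.45   0.06]
```

View pics/w8.png

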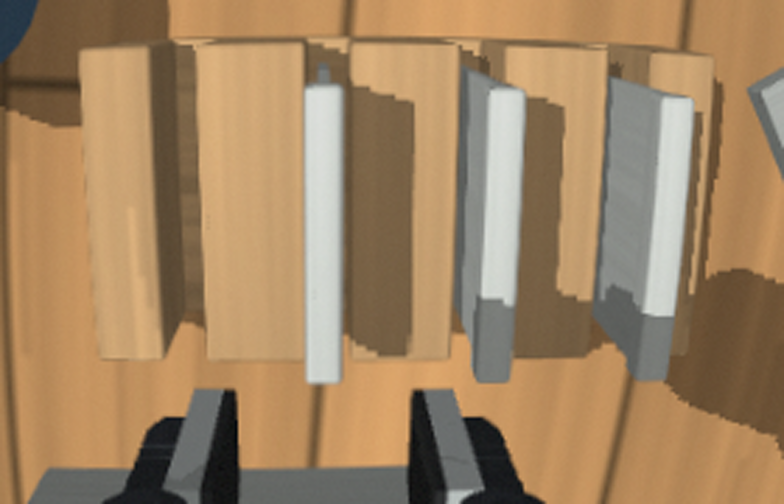

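All three dividers now stand evenly (hems at crop cols 324, 502 and 675). On to the bar.

Emit:
carry_out([
  [[0.3,-0.5,0],[0,0,-0.1]],
  [[0.4,-1,0],[0,0,-0.1]],
  [[0.4,-1,0],[0,0,-0.1]],
  [[0.4,-1,0],[0,0,-0.1]],
  [[0.4,-1,0],[0,0,-0.1]],
  [[0.4,-1,0],[0,0,-0.1]],
  [[0.4,-1,0],[0,0,-0.2]],
  [[0.4,-1,0],[0,0,-0.2]],
  [[0.4,-1,0],[0,0,-0.2]],
  [[0.4,-1,0],[0,0,-0.2]],
  [[0.3,-1,0],[0,0,-0.2]],
  [[0.2,-1,0],[0,0,-0.1]],
  [[0.1,-1,0],[0,0,0]],
  [[0,-0.5,0],[0,0,0]],
  [[0,0,0],[0,0,0]],
  [[0,0,0],[0,0,0]],
  [[0,0,0],[0,0,0]],
])

```text
time: 50.7
eef_pos: [0.6602, 0.0814, 0.2482]
orientation: [-2.034, 2.394, 0.001]
contact_force: [-0.6, -0.2, 0.4]
grip_width: 0.349
grip_force: 0.0
```

Run:
```python
from h import *
W=cap("wrist");S=cap("scene");T=cap("top");go(.7257,.0437,170.8,.25)
p0=[.7385,.0416,-.1606,0]; V=[]
for n,c in(("wrist",W),("scene",S),("top",T)):
    for d in bot.trace("bar",n):
        a=sil(c,BAR,p0); m=d["pixels"]; i=np.minimum(a,m).sum()/a.sum()
        if i>.3 and m.sum()<2*a.sum():
            q,f=fit([(c,m)],BAR,p0,0); print(n,round(d["conf"],2),np.round(d["at"]),m.sum(),i,np.round(q,4),round(f,3))
            if n!="top": V.append((c,m))
if V: print(len(V),fit(V,BAR,p0))
a=W["img"][150:420,80:480]; b=S["img"][240:330,290:410]
a=cv2.resize(a,None,fx=1.2,fy=1.2); b=cv2.resize(b,(320,240)); b=cv2.copyMakeBorder(b,0,a.shape[0]-240,0,0,0)
cv2.imwrite("pics/b9.png",np.hstack([a,b])[:,:,::-1])
```

```text
pos [0.6603 0.0814 0.2484] yang 170.73 tilt [-0.  0.] units [ 3.27 -1.88  0.08] turn 0.01
wrist 0.6 [203. 150.] 6079 0.95660496 [ 0.7403  0.0432 -0.165   0.    ] 0.03
scene 0.72 [351. 285.] 1731 0.96337414 [ 0.7386  0.0441 -0.1575  0.    ] 0.046
top 0.9 [288. 110.] 1217 0.63627225 [ 0.7404  0.0387 -0.1613  0.    ] 0.537
2 (array([ 0.7394993 ,  0.04355051, -0.16362749,  0.00183723]), np.float64(0.04173802991024494))
```

View pics/b9.png

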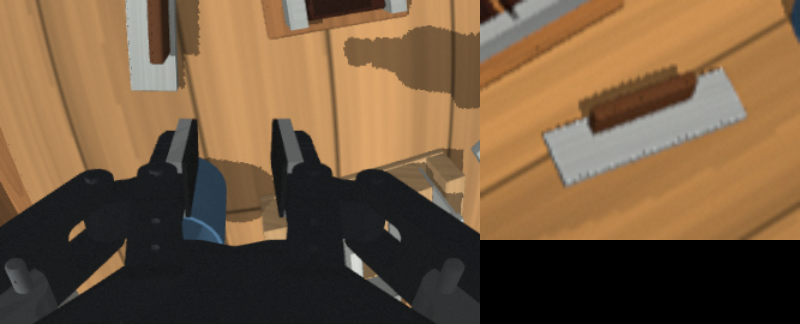

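The crop confirms the smaller grey bar with the brown rib (wrist crop 150,45; scene crop 645,125). It is not red, and the model of 50×180 mm fits at 3–4 %. I reach for its rib, 20 mm off centre for reach.

Emit:
carry_out([
  [[0.5,-0.5,-0.5],[0,0,0]],
  [[0.6,-0.6,-1],[0,0,0]],
  [[0.6,-0.6,-1],[0,0,0]],
  [[0.6,-0.6,-1],[0,0,0]],
  [[0.5,-0.47,-1],[0,0,0]],
  [[0.35,0,-1],[0,0,0]],
  [[0,0,-1],[0,0,0]],
  [[0,0,-0.8],[0,0,0]],
  [[0,0,0],[0,0,0]],
  [[0,0,0],[0,0,0]],
], jaw=0)

```text
time: 52.0
eef_pos: [0.7231, 0.0247, 0.1014]
orientation: [2.032, -2.394, -0.002]
contact_force: [0.5, 0.4, 0.6]
grip_width: 0.496
grip_force: 0.0
```

Run:
```python
from h import *
W=cap("wrist");go(.7234,.026,170.6,.0195);S=cap("scene")
p0=[.7395,.0436,-.1636,0.0]; V=[]
for n,c in(("wrist",W),("scene",S)):
    for d in bot.trace("bar",n):
        a=sil(c,BAR,p0); m=d["pixels"]; i=np.minimum(a,m).sum()/a.sum()
        if i>.3:
            q,f=fit([(c,m)],BAR,p0,0); print(n,round(d["conf"],2),np.round(d["at"]),m.sum(),i,np.round(q,4),round(f,3))
```

```text
pos [0.7238 0.0248 0.1026] yang 170.65 tilt [0. 0.] units [-0.02  0.06 -4.15] turn -0.01
wrist 0.81 [256. 216.] 13699 0.99148065 [ 0.739   0.0436 -0.1601  0.    ] 0.031
scene 0.63 [346. 285.] 1503 0.8383803 [ 0.7391  0.0429 -0.1766  0.    ] 0.191
```

Reach is fine and the bar pose agrees. I descend and grip.

Emit:
carry_out([
  [[0,0,-0.6],[0,0,0]],
  [[0,0,-0.8],[0,0,0]],
  [[0,0,-0.8],[0,0,0]],
  [[0,0,-0.7],[0,0,0]],
  [[0,0,-0.5],[0,0,0]],
  [[0,0,-0.4],[0,0,0]],
  [[0,0,-0.25],[0,0,0]],
  [[0,0,0],[0,0,0]],
  [[0,0,0],[0,0,0]],
])

```text
time: 53.1
eef_pos: [0.7238, 0.0251, 0.0218]
orientation: [-2.033, 2.394, -0.001]
contact_force: [-0.3, 0.4, -0.4]
grip_width: 0.501
grip_force: 0.0
```

Emit:
carry_out([
  [[0,0,0],[0,0,0]],
  [[0,0,0],[0,0,0]],
  [[0,0,0],[0,0,0]],
  [[0,0,0],[0,0,0]],
  [[0,0,0],[0,0,0]],
  [[0,0,0],[0,0,0]],
  [[0,0,0],[0,0,0]],
  [[0,0,0],[0,0,0]],
  [[0,0,0],[0,0,0]],
], jaw=-1, newtons=80)

```text
time: 54.0
eef_pos: [0.7241, 0.0249, 0.0223]
orientation: [-2.032, 2.394, -0.002]
contact_force: [-0.4, -0.5, 4.9]
grip_width: 0.149
grip_force: 79.6
```

Emit:
carry_out([
  [[0,0,0.2],[0,0,0]],
  [[0,0,0.4],[0,0,0]],
  [[0,0,0.7],[0,0,0]],
  [[0,0,0.8],[0,0,0]],
  [[0,0,0.8],[0,0,0]],
  [[0,0,0.8],[0,0,0]],
  [[0,0,0.8],[0,0,0]],
  [[0,0,0.7],[0,0,0]],
  [[0,0,0.5],[0,0,0]],
  [[0,0,0.3],[0,0,0]],
  [[0,0,0],[0,0,0]],
])

```text
time: 55.1
eef_pos: [0.724, 0.0251, 0.1424]
orientation: [-2.032, 2.394, -0.002]
contact_force: [0.6, -0.1, -3.1]
grip_width: 0.149
grip_force: 78.5
```

Emit:
carry_out([
  [[-0.3,-0.1,0],[0,0,0]],
  [[-0.6,-0.2,0],[0,0,0.05]],
  [[-0.8,-0.26,0],[0,0,0.1]],
  [[-0.8,-0.26,0],[0,0,0.1]],
  [[-0.8,-0.26,0],[0,0,0.1]],
  [[-0.8,-0.26,0],[0,0,0.1]],
  [[-0.8,-0.26,0],[0,0,0.1]],
  [[-0.8,-0.26,0],[0,0,0.1]],
  [[-0.8,-0.26,0],[0,0,0.1]],
  [[-0.8,-0.26,0],[0,0,0.1]],
  [[-0.8,-0.26,0],[0,0,0.1]],
  [[-0.8,-0.26,0],[0,0,0.1]],
  [[-0.8,-0.26,0],[0,0,0.1]],
  [[-0.8,-0.26,0],[0,0,0.1]],
  [[-0.8,-0.26,0],[0,0,0.1]],
  [[-0.8,-0.26,0],[0,0,0.1]],
  [[-0.8,-0.26,0],[0,0,0]],
  [[-0.8,-0.26,0],[0,0,0]],
  [[-0.5,-0.1,0],[0,0,0]],
  [[-0.35,-0.04,0],[0,0,0]],
])

```text
time: 57.1
eef_pos: [0.431, -0.0668, 0.1409]
orientation: [2.264, -2.177, -0.002]
contact_force: [-0.5, 0.1, -4.8]
grip_width: 0.149
grip_force: 78.5
```

Emit:
carry_out([
  [[0,0,0],[0,0,0]],
  [[0,0,0],[0,0,0]],
  [[0,0,0],[0,0,0]],
])

```text
time: 57.4
eef_pos: [0.4333, -0.0669, 0.1415]
orientation: [-2.265, 2.177, -0.001]
contact_force: [0.4, -0.1, -3.1]
grip_width: 0.15
grip_force: 78.5
```

Run:
```python
from h import *
W=cap("wrist");S=cap("scene");T=cap("top");go(.4327,-.0672,1.4,.0223)
BO=box(-75,75,-140,140,0,15); RL=box(-56,56,-120,120,15,55)
for n,c in(("wrist",W),("scene",S),("top",T)):
    for d in bot.trace("board",n)[:1]:
        m=d["pixels"];q,f=fit([(c,m)],[BO,RL],[.5572,-.0435,.024,0],0); print(n,round(d["conf"],2),m.sum(),np.round(q,4),round(f,3))
    for d in bot.trace("bar",n):
        p0=[.446,-.046,.024,.12]; a=sil(c,BAR,p0); m=d["pixels"]; i=np.minimum(a,m).sum()/a.sum()
        if i>.3: print("bar",n,*fit([(c,m)],BAR,p0,.123))
```

```text
pos [ 0.433  -0.0669  0.1413] yang -177.72 tilt [ 0. -0.] units [-0.01 -0.02 -5.95] turn -0.11
wrist 0.71 872 [ 0.9139  0.5832 -7.3093  0.    ] 1.0
bar wrist [ 0.44632387 -0.04561208  0.02629532  0.123     ] 0.48442011549566893
scene 0.81 6236 [ 0.5554 -0.0442  0.0263  0.    ] 0.019
bar scene [ 0.44631043 -0.04655814  0.04952847  0.123     ] 0.29365220483641535
top 0.87 4679 [ 0.5587 -0.0369  0.0283  0.    ] 0.929
bar top [ 0.44487913 -0.0314461   0.0434104   0.123     ] 1.2170221169036335
```

Emit:
carry_out([
  [[-0.1,0,-0.3],[0,0,-0.11]],
  [[0,0,-0.6],[0,0,0]],
  [[0,0,-0.8],[0,0,0]],
  [[0,0,-0.8],[0,0,0]],
  [[0,0,-0.8],[0,0,0]],
  [[0,0,-0.8],[0,0,0]],
  [[0,0,-0.6],[0,0,0]],
  [[0,0,-0.4],[0,0,0]],
  [[0,0,-0.3],[0,0,0]],
  [[0,0,-0.2],[0,0,0]],
  [[0,0,-0.15],[0,0,0]],
  [[0,0,0],[0,0,0]],
  [[0,0,0],[0,0,0]],
])

```text
time: 59.15
eef_pos: [0.4307, -0.067, 0.0266]
orientation: [-2.248, 2.194, -0.001]
contact_force: [-0.0, 0.3, -3.1]
grip_width: 0.154
grip_force: 78.6
```

Emit:
carry_out([
  [[0,0,-0.06],[0,0,0]],
  [[0,0,-0.06],[0,0,0]],
  [[0,0,0],[0,0,0]],
  [[0,0,0],[0,0,0]],
])

```text
time: 59.55
eef_pos: [0.4304, -0.0669, 0.0239]
orientation: [2.248, -2.195, -0.0]
contact_force: [-0.6, 0.7, -3.4]
grip_width: 0.149
grip_force: 78.6
```

Emit:
carry_out([
  [[0,0,-0.05],[0,0,0]],
  [[0,0,0],[0,0,0]],
  [[0.15,0,0],[0,0,0]],
  [[0.15,0,0],[0,0,0]],
  [[0.1,0,0],[0,0,0]],
  [[0.05,0,0],[0,0,0]],
  [[0.05,0,0],[0,0,0]],
  [[0,0,0],[0,0,0]],
  [[0,0,0],[0,0,0]],
])

```text
time: 60.45
eef_pos: [0.4403, -0.0669, 0.0229]
orientation: [2.248, -2.194, -0.0]
contact_force: [0.1, -0.2, -3.6]
grip_width: 0.148
grip_force: 78.6
```

Emit:
carry_out([
  [[0.04,0,0],[0,0,0]],
  [[0.04,0,0],[0,0,0]],
  [[0.04,0,0],[0,0,0]],
  [[0,0,0],[0,0,0]],
  [[0,0,0],[0,0,0]],
])

```text
time: 60.95
eef_pos: [0.4428, -0.0669, 0.0229]
orientation: [2.248, -2.195, -0.0]
contact_force: [-0.2, -0.4, -3.7]
grip_width: 0.147
grip_force: 78.6
```

Emit:
carry_out([
  [[0.03,0,0],[0,0,0]],
  [[0.03,0,0],[0,0,0]],
  [[0,0,0],[0,0,0]],
  [[0,0,0],[0,0,0]],
])

```text
time: 61.35
eef_pos: [0.4441, -0.0669, 0.0229]
orientation: [2.248, -2.195, -0.0]
contact_force: [-0.2, -0.8, -4.1]
grip_width: 0.152
grip_force: 78.6
```

Emit:
carry_out([
  [[0.03,0,0],[0,0,0]],
  [[0.03,0,0],[0,0,0]],
  [[0.03,0,0],[0,0,0]],
  [[0,0,0],[0,0,0]],
  [[0,0,0],[0,0,0]],
])

```text
time: 61.85
eef_pos: [0.4446, -0.0668, 0.0226]
orientation: [2.247, -2.194, -0.003]
contact_force: [-4.1, -0.2, -1.4]
grip_width: 0.151
grip_force: 78.7
```

Contact with the board edge. I lower it the last millimetre and release.

Emit:
carry_out([
  [[0,0,-0.03],[0,0,0]],
  [[0,0,-0.03],[0,0,0]],
  [[0,0,-0.03],[0,0,0]],
  [[0.03,0,0],[0,0,0]],
  [[0,0,0],[0,0,0]],
  [[0,0,0],[0,0,0]],
])

```text
time: 62.45
eef_pos: [0.4446, -0.0669, 0.0222]
orientation: [2.246, -2.193, -0.003]
contact_force: [-12.2, -0.7, 18.4]
grip_width: 0.146
grip_force: 81.8
```

Emit:
carry_out([
  [[0,0,0],[0,0,0]],
  [[0,0,0],[0,0,0]],
  [[0,0,0],[0,0,0]],
  [[0,0,0],[0,0,0]],
], jaw=-0.4)

```text
time: 62.85
eef_pos: [0.4475, -0.0671, 0.0214]
orientation: [-2.247, 2.194, -0.002]
contact_force: [0.1, -0.4, 0.3]
grip_width: 0.3
grip_force: 0.0
```

Emit:
carry_out([
  [[0,0.3,0.1],[0,0,0]],
  [[0,0.4,0],[0,0,0]],
  [[0,0.35,0],[0,0,0]],
  [[0.1,0,0],[0,0,0]],
  [[0.05,0,0],[0,0,0]],
  [[0.05,0,0],[0,0,0]],
  [[0.03,0,0],[0,0,0]],
  [[0.03,0,0],[0,0,0]],
  [[0,0,0],[0,0,0]],
  [[0,0,0],[0,0,0]],
])

```text
time: 63.85
eef_pos: [0.4498, -0.0458, 0.0227]
orientation: [2.246, -2.194, -0.004]
contact_force: [-5.1, 0.6, 3.0]
grip_width: 0.3
grip_force: 2.5
```

Emit:
carry_out([
  [[0.04,0,0],[0,0,0]],
  [[0.04,0,0],[0,0,0]],
  [[0,0,0],[0,0,0]],
  [[0,0,0],[0,0,0]],
])

```text
time: 64.25
eef_pos: [0.4498, -0.0458, 0.0225]
orientation: [2.244, -2.192, -0.007]
contact_force: [-9.1, -0.3, 6.7]
grip_width: 0.301
grip_force: 4.1
```

Emit:
carry_out([
  [[-0.1,0,0],[0,0,0]],
  [[-0.1,0,0],[0,0,0]],
  [[-0.1,0,0],[0,0,0]],
  [[-0.1,0,0],[0,0,0]],
  [[0,0,0],[0,0,0]],
])

```text
time: 64.75
eef_pos: [0.4455, -0.0461, 0.0233]
orientation: [-2.248, 2.195, -0.001]
contact_force: [-0.0, 0.4, 0.3]
grip_width: 0.297
grip_force: 0.0
```

Now rise clear, retreat toward the start side and check.

Emit:
carry_out([
  [[0,0,0.2],[0,0,0]],
  [[0,0,0.4],[0,0,0]],
  [[0,0,0.6],[0,0,0]],
  [[0,0,0.8],[0,0,0]],
  [[0,0,1],[0,0,0]],
  [[0,0,1],[0,0,0]],
  [[0,0,1],[0,0,0]],
  [[0,0,1],[0,0,0]],
  [[0,0,1],[0,0,0]],
  [[0,0,1],[0,0,0]],
  [[0,0,1],[0,0,0]],
  [[-0.3,-1,0.5],[0,0,0]],
  [[-0.3,-1,0],[0,0,0]],
  [[-0.3,-1,0],[0,0,0]],
  [[-0.3,-1,0],[0,0,0]],
  [[-0.3,-1,0],[0,0,0]],
  [[-0.3,-1,0],[0,0,0]],
  [[-0.3,-1,0],[0,0,0]],
  [[-0.3,-1,0],[0,0,0]],
  [[-0.3,-1,0],[0,0,0]],
])

```text
time: 66.75
eef_pos: [0.391, -0.2268, 0.2139]
orientation: [-2.248, 2.194, -0.001]
contact_force: [-0.3, 0.3, 0.2]
grip_width: 0.298
grip_force: 0.0
```

Emit:
carry_out([
  [[-0.3,-1,0],[0,0,0]],
  [[-0.3,-1,0],[0,0,0]],
  [[-0.3,-1,0],[0,0,0]],
  [[-0.3,-1,0],[0,0,0]],
  [[-0.3,-1,0],[0,0,0]],
  [[-0.3,-1,0],[0,0,0]],
  [[-0.3,-1,0],[0,0,0]],
  [[-0.3,-1,0],[0,0,0]],
  [[-0.2,-0.5,0],[0,0,0]],
  [[0,0,0],[0,0,0]],
])

```text
time: 67.75
eef_pos: [0.3389, -0.3969, 0.2135]
orientation: [2.246, -2.196, 0.001]
contact_force: [0.3, -0.0, -0.1]
grip_width: 0.299
grip_force: 0.0
```

Run:
```python
from h import *
S=cap("scene");T=cap("top");print(bot.state()["eef_pos"],bot.state()["time"])
BO=box(-75,75,-140,140,0,15); RL=box(-56,56,-120,120,15,55)
for n,c in(("scene",S),("top",T)):
    for d in bot.trace("board",n)[:1]:
        m=d["pixels"];q,f=fit([(c,m)],[BO,RL],[.5554,-.0442,.026,0],0); print(n,round(d["conf"],2),m.sum(),np.round(q,4),round(f,3))
    for d in bot.trace("bar",n):
        p0=[.456,-.046,.026,0]; a=sil(c,BAR,p0); m=d["pixels"]; i=np.minimum(a,m).sum()/a.sum()
        if i>.3: print("bar",n,*fit([(c,m)],BAR,p0,0))
    ds=bot.trace("divider1",n)
    for p in([.5698,.3386,1.644,.012],[.515,.3346,1.644,.012],[.460,.3306,1.644,.012]):
        d=max(ds,key=lambda d:np.minimum(sil(c,DIV,p),d["pixels"]).sum()/d["pixels"].sum())
        print(p[0],np.round(d["at"]))
a=cv2.resize(T["img"][110:270,85:400],None,fx=2.5,fy=2.5,interpolation=cv2.INTER_CUBIC)
b=cv2.resize(S["img"][110:170,350:450],None,fx=3.3,fy=3.3,interpolation=cv2.INTER_CUBIC); b=cv2.resize(S["img"][100:280,210:480],None,fx=1.1,fy=1.1,interpolation=cv2.INTER_CUBIC)
b=cv2.copyMakeBorder(b,0,0,0,a.shape[1]-b.shape[1],0)
cv2.imwrite("pics/f.png",np.vstack([a,b])[:600,:800,::-1])
```

```text
[ 0.33928072 -0.39534655  0.2133115 ] 67.85
scene 0.6 6106 [ 0.5546 -0.0436  0.0285  0.    ] 0.034
bar scene [ 0.45300417 -0.04467694  0.05110713  0.        ] 0.17092225609756098
0.5698 [414. 163.]
0.515 [398. 149.]
0.46 [387. 138.]
top 0.79 8858 [ 0.5586 -0.0433  0.0207  0.    ] 0.022
bar top [ 0.45839556 -0.04502507  0.02621907  0.        ] 0.036897964250248265
0.5698 [124. 174.]
0.515 [127. 202.]
0.46 [122. 232.]
```

View pics/f.png

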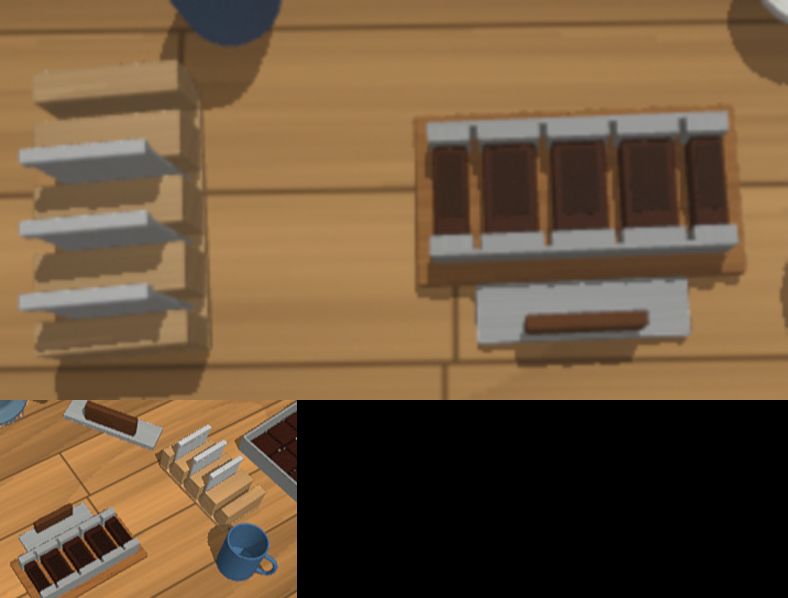

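The final picture shows three dividers upright in the free stand (hems at about rows 155, 225 and 298). The bar is flush and centred on the board's near edge (580,310); the top fit puts the centres 100 mm apart, as expected when touching. Handing in.

```bash
python3 -c "
from cell import bot
print(bot.job_done())"
```

```text
the job is handed in; nothing more can be done
None
```

I handed the job in at about 68 s: all three dividers stand upright, fully down, in the free stand, and the smaller grey stop bar lies flat, flush and centred against the board's edge facing the robot.

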